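Put the door hardware away in the bypass-door case

ROBOT

A 6-joint arm with a two-finger parallel gripper is mounted at the origin on the work surface. World frame = base frame: x ahead of the robot, y to its left, z up, the work surface at z = 0. Lengths are in m, angles in rad, forces in N, time in s.
With the tool pointing down it reaches from about 0.35 to 0.775 m from the base axis. Payload 7.3 kg.
Tool frame: the origin (TCP) lies midway between the tips of the shut fingers; the grasp point (between the pads) lies 19 mm behind it (ctrl.grip_depth is the distance from the TCP to the grasp point, in m); z points along the fingers, x is the direction in which the jaws open and shut, and the axes are right-handed (so a half turn about z gives the same grasp; the last joint's range is limited). The gripper opens to 92 mm and grips with 3 to 60 N. Pads are 19 mm wide; open, the fingers measure 130 mm over their backs; the gripper's body (75 mm by 190 mm) begins 47 mm behind the grasp point.
Start: joints at [1.152, 0.342, 1.524, -0, 1.275, -0.146], TCP at [0.141, 0.506, 0.193] pointing down, gripper open.
Joint ranges: [-2.53, 2.53], [-0.77, 2.02], [0.04, 2.7], [-1, 4.14], [0.28, 2.66], [-3.11, 3.11]. Speed limits (rad/s): [2.57, 2.57, 3.14, 3.14, 3.14, 3.14].

INTERFACE

Orientations are given as a unit quaternion [w, x, y, z].
In Python, from rig import ctrl, vision gives the robot as it stands.
- The arm moves only by the shell command python3 -m handwheel 'ROWS' [OPENING]. ROWS is JSON, a list of rows, each a list of 2 entries, a list of its own where there are three numbers: the shift along the tool's x, y, z in mm, then the turn, a rotation vector about the tool's x, y, z in rad. A call has 1 to 12 rows; each row shifts and turns the commanded pose from where the row before left it, along the tool's axes as they then stand; what a row does not reach is not made up. A row lasts 1/12 s, in which the tool goes at most 41.7 mm and 7.16 degrees, less where a joint would pass 70% of its speed; a pose out of reach is approached as far as the arm can. A call is refused whole if a number of a shift passes 41.7 or a number of a turn 0.125, either way. A call with a gripper value outside its range is refused whole. OPENING is the opening in per cent of the stroke, from 0 (shut) to 100 (fully open), set as the call begins (- or left out, the last holds). The fingers move at their own pace and stop on an object; the grip force is fixed at half the most. Time passes only in rows, so rows that do not move let the fingers close. It gives the time, the measured TCP pose, the force and the opening at its end, in the units of the state.
- ctrl.sense(): the state, without advancing time (a new reading comes with each control period).
- vision.grab_frame(name): name is "side" or "top" or "wrist"; returns the picture (420x560x3 uint8, red, green, blue); there is no depth.
- vision.camera_model(name): a dict with "camera_matrix" (3x3 intrinsics, pixels), "T" (4x4, takes a point from camera to world coordinates). Camera axes: x right, y up, looking along -z (the intrinsics and any distortion apply to the point x, -y, -z); pixel columns grow to the right and rows downward; lengths in m; the calibration is good to about 2 mm. The wrist camera is an equidistant fisheye: a pixel r from the principal point sees the ray r / f radians off the axis. A picture is of the moment at which its call begins: read the wrist's pose just before it. camera_model takes no time and is no camera call; for the wrist camera it gives the pose at the moment of the call.
- ctrl.finish_job(): hands the job in, once; it reports no verdict.
The state is a dict: "time": time; "joint_positions": joint angles; "joint_vel": joint speeds; "effort": joint torques, N m; "ee_pos": TCP position; "eef_rot": TCP orientation; "force": force on the tool from outside, world axes, zero at the start; "ft_torque": the same for the moment, N m; "gripper_width": finger opening in m.
Only numpy, scipy, OpenCV 4.12 (cv2) and the standard library are available. Lean on these libraries where they do the work, as an engineer would, in place of code of your own. Each camera call takes 0.05 s, during which the arm holds its last target.

TASK

Put everything that lies loose on the bench between the case and the sorting box (the hardwood door stops, the padlock and the sash lock, as many as are there) away in the low plywood case with the two clear sliding doors: stand each door stop upright, fully down in a bore of the bored rack, and lay the padlock and the sash lock flat on the cork-topped block in the other bay. Only one bay can be opened wide at a time, by sliding its door behind or in front of the other; at the end slide both doors fully shut. Leave the copper hinges and the glass jar where they are.

Things in the scene. Friction and masses are not known exactly. Their poses are not given: they have to be found in the camera images.
- case: fixed plywood case 254 deep (x), 484 long (y), 12 mm walls; origin under its centre, x to its rear, y to its left seen from the robot, z up. The top slopes 10 degrees, 105 high in front, 145 at the rear plus rails 20 high. A partition at y = 0 makes two bays, 230 deep, left y 6 to 230, right y -230 to -6; one holds the rack, the other the cork-topped block, at y = 147.5 or -147.5: which varies
- outer_door (a joint): travel (m) of the upper clear door. Shut (0) it covers the left bay, y -10 to 230; grows to 0.165 as it slides to the case's -y over the inner door, clearing the left bay from y = 65 to 230. May start up to 25 mm ajar; friction 2 N, stays where left
- inner_door (a joint): travel (m) of the lower clear door. Shut (0) it covers the right bay, y -230 to 10; grows to 0.165 as it slides to the case's +y beneath the outer door, clearing the right bay from y = -230 to -65. May start up to 25 mm ajar; friction 2 N, stays where left. Shut one door before opening the other: an open door stands in the other's way
- outer_door_pull (a point): point to pinch on the outer door's dark wooden pull: an upright fin 14 thick (case's y), 60 long (x), standing 45 up from the door, centred 18 from the door's left edge. The point is 16 below the fin's top, 29 above the door's face, about 173 above the bench
- inner_door_pull (a point): point to pinch on the inner door's pull, the same fin, centred 18 from the door's right edge, point about 162 above the bench; with the inner door fully open there are 30 mm between the fin and the edge of the shut outer door
- rack: fixed wooden block 200 (x) by 150 (y) by 35 high in one bay of the case, with three bores in a row along x, 55 apart; origin under its centre, 12 above the bench, axes as the case's
- rack_hole0 (a point): centre of the mouth of a round bore in the rack, 47 wide and 28 deep, on the rack's top face, the one nearest the front
- rack_hole1 (a point): centre of the mouth of a round bore in the rack, 47 wide and 28 deep, on the rack's top face, the middle one
- rack_hole2 (a point): centre of the mouth of a round bore in the rack, 47 wide and 28 deep, on the rack's top face, the one nearest the rear
- pad: fixed block 200 (x) by 150 (y) by 35 high with a flat cork top in the other bay, a wooden lip 5 thick along each long (x) edge, just outside it, standing 12 above the cork; origin under its centre, 12 above the bench, axes as the case's
- stop1_mid (a point): mid-point of a turned hardwood door stop: a plain upright cylinder 40 wide and 75 tall with a black rubber cap on top (cap 38 wide, top 12), standing on the bench, about 90 g; point on the axis, 37.5 above its foot, z up. May be absent (None). It is free to go in any bore
- stop2_mid (a point): mid-point of a turned hardwood door stop: a plain upright cylinder 40 wide and 75 tall with a black rubber cap on top (cap 38 wide, top 12), standing on the bench, about 90 g; point on the axis, 37.5 above its foot, z up. May be absent (None). It is free to go in any bore
- stop3_mid (a point): mid-point of a turned hardwood door stop: a plain upright cylinder 40 wide and 75 tall with a black rubber cap on top (cap 38 wide, top 12), standing on the bench, about 90 g; point on the axis, 37.5 above its foot, z up. May be absent (None). It is free to go in any bore
- padlock_mid (a point): centre of the block-shaped body of a steel padlock lying flat: body 46 (x) by 50 (y) by 24 high (z up), the shackle reaching from it to x = +56 and 44 wide; about 320 g; point 12 above its underside. May be absent (None)
- sash_mid (a point): centre of a blackened iron sash lock lying on its base plate: plate 80 (x) by 34 (y) by 11 high, above it a round boss 28 wide and a narrow cam lever along +x, 27 high in all; about 250 g; point 13.5 above its underside, z up. May be absent (None)
- hinge1: two-leaf copper-finish cabinet hinge lying open and flat, 72 x 75, 10 high; origin under its centre. Leave it where it is
- hinge2: two-leaf copper-finish cabinet hinge lying open and flat, 72 x 75, 10 high; origin under its centre. Leave it where it is
- jar: closed glass jar with a steel cap, 70 wide, 90 high, standing behind the case; origin under its centre. Leave it where it is
Mind the look-alikes: they are no part of the job. What is shaped like the part that bears stop1_mid but red is not meant. What is shaped like the part that bears sash_mid but turquoise is not meant.

How it is judged:
On the way, in this order (a step that is already met when the one before it is completed fails the run):
1. one of the doors has been slid wide open past the other (value of joint any of outer_door, inner_door above 0.11 m), for 0.1 s.
2. every door stop stands in a bore and the locks lie on the cork-topped block ((horizontal distance between stop1_mid and rack_hole0 below 0.007 m or horizontal distance between stop1_mid and rack_hole1 below 0.007 m or horizontal distance between stop1_mid and rack_hole2 below 0.007 m) and z of each of stop1_mid, stop2_mid, stop3_mid in the frame of rack below 0.05 m and angle between each of stop1_mid, stop2_mid, stop3_mid's own z axis and vertical below 0.12 rad and (horizontal distance between stop2_mid and rack_hole0 below 0.007 m or horizontal distance between stop2_mid and rack_hole1 below 0.007 m or horizontal distance between stop2_mid and rack_hole2 below 0.007 m) and (horizontal distance between stop3_mid and rack_hole0 below 0.007 m or horizontal distance between stop3_mid and rack_hole1 below 0.007 m or horizontal distance between stop3_mid and rack_hole2 below 0.007 m) and x of padlock_mid in the frame of pad between -0.095 and 0.095 m and y of padlock_mid in the frame of pad between -0.07 and 0.07 m and z of padlock_mid in the frame of pad between 0.04 and 0.056 m and angle between each of padlock_mid, sash_mid's own z axis and vertical below 0.2 rad and x of sash_mid in the frame of pad between -0.095 and 0.095 m and y of sash_mid in the frame of pad between -0.07 and 0.07 m and z of sash_mid in the frame of pad between 0.04 and 0.056 m), for 0.2 s.
At the end, for the whole second after the job is handed in: Stops present: in a bore (axis within 7 mm, foot within 5 mm of its bottom, leaning under 0.12 rad). Padlock and sash lock present: flat (0.2 rad) on the cork-topped block, centre points within 95 (x), 70 (y) mm of its centre. All at rest; both doors within 10 mm of shut (all of step 2 and value of joint each of outer_door, inner_door below 0.01 m and linear speed of each of stop1, stop2, stop3, padlock, sash below 0.03 m/s); the robot touches nothing.
It fails at once if the first hinge is moved more than 30 mm (distance of hinge1 from where it was at the start of the episode above 0.03 m).
It fails at once if the second hinge is moved more than 30 mm (distance of hinge2 from where it was at the start of the episode above 0.03 m).
It fails at once if the jar is moved more than 30 mm (distance of jar from where it was at the start of the episode above 0.03 m).
Of stop1, stop2, stop3 only 1 to 3 are there at a start; the rules pass over those that are not, and their reading is None.
Of padlock, sash only 1 to 2 are there at a start; the rules pass over those that are not, and their reading is None.
At some moment in a run one of padlock, sash may be knocked a few centimetres aside while the robot is not near it.
It also fails if it takes over 210 s, if anything falls off the work surface, if the arm or the gripper's body presses on something with over 40 N, if the wrist force passes 120 N, or if a joint passes its speed limit or range.

## Working session

There is one attempt and no reset: what is moved stays moved. The work goes in short steps, Python scripts to look and compute and a shell command to move; the robot and the scene stay as the last step left them, time stands still between calls to the robot, and variables do not carry over. Pictures are saved under pics/ and viewed, and the job is handed in when it is done.

```bash
ls -la; mkdir -p pics; python3 - <<'E'
from rig import ctrl, vision
import cv2, numpy as np
s=ctrl.sense(); print(s)
for n in ("top","side","wrist"):
    m=vision.camera_model(n); print(n,np.round(m["camera_matrix"],2).tolist(),np.round(m["T"],4).tolist(),[k for k in m])
    cv2.imwrite(f"pics/a_{n}.png",vision.grab_frame(n)[:,:,::-1])
E
```

```text
total 12
drwxr-xr-x  3 agent agent 4096 Dec  6 17:06 .
drwxr-xr-x 23 root  root  4096 Dec  6 17:06 ..
drwxr-xr-x  2 agent agent 4096 Dec  6 17:06 pics
{'time': 0.0, 'joint_positions': array([ 1.15199926e+00,  3.42705143e-01,  1.52501058e+00, -5.53320263e-05,
        1.27538539e+00, -1.45990884e-01]), 'joint_vel': array([-0.00021813,  0.00054216, -0.00015818, -0.00168354, -0.00093028,
       -0.00022276]), 'effort': array([-6.34456046e-04, -4.31243348e+01, -2.44221210e+01,  7.17738457e-02,
        5.60353138e-02, -1.25229153e-04]), 'ee_pos': array([0.14125891, 0.505168  , 0.19215637]), 'eef_rot': array([ 3.86768251e-04,  7.96686459e-01,  6.04392353e-01, -6.48054411e-04]), 'force': array([ 0.09139463,  1.12804112, -0.03983873]), 'ft_torque': array([-0.00884129, -0.04111023,  0.01165176]), 'gripper_width': 0.09164995394647846}
top [[464.03, 0.0, 280.86], [0.0, 464.03, 202.37], [0.0, 0.0, 1.0]] [[0.0082, 0.9923, -0.1236, 0.4568], [-1.0, 0.0085, 0.0011, -0.0293], [0.0022, 0.1236, 0.9923, 1.1498], [0.0, 0.0, 0.0, 1.0]] ['camera_matrix', 'T']
side [[404.53, 0.0, 282.54], [0.0, 404.53, 213.95], [0.0, 0.0, 1.0]] [[-0.9295, -0.2506, 0.2706, 0.8753], [0.3683, -0.6712, 0.6433, 0.7034], [0.0204, 0.6976, 0.7162, 0.9439], [0.0, 0.0, 0.0, 1.0]] ['camera_matrix', 'T']
wrist [[325.19, 0.0, 275.71], [0.0, 325.19, 213.44], [0.0, 0.0, 1.0]] [[0.2696, -0.9171, -0.2936, 0.0595], [0.963, 0.256, 0.0844, 0.5272], [-0.0023, -0.3055, 0.9522, 0.3845], [0.0, 0.0, 0.0, 1.0]] ['camera_matrix', 'T']
```

View pics/a_top.png

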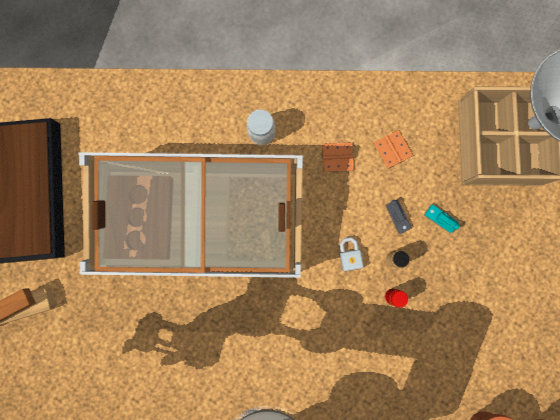

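View pics/a_side.png

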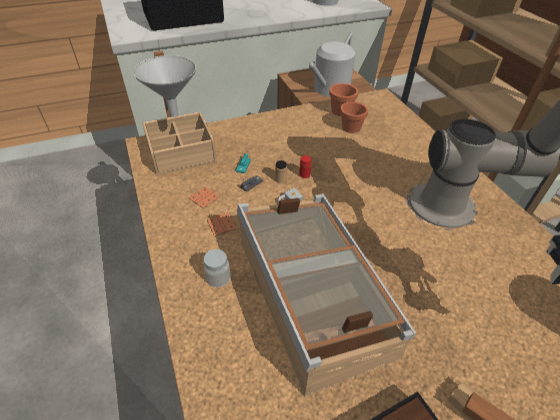

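View pics/a_wrist.png

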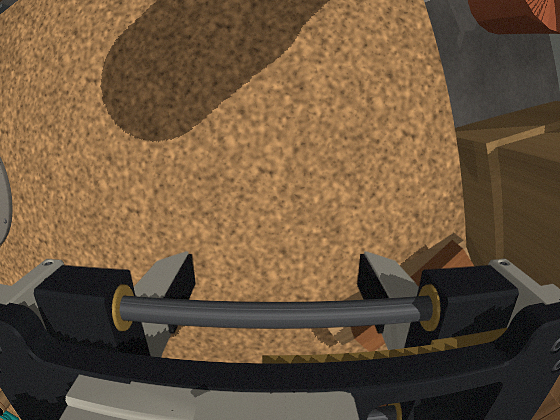

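Top view: stop with black cap at (401,259), its look-alike is the red one (398,298). Sash lock, dark, at (399,216), with a turquoise look-alike at (442,218). Padlock at (351,255). Rack is in the left bay and cork in the right. Pulls are at (99,214) and (283,217). I'll check this choice in one close crop and find the case.

```bash
cat > h.py <<'E'
from rig import ctrl, vision
import cv2, numpy as np
def ray(n,u,v,M=None):
    m=M or vision.camera_model(n);K=m["camera_matrix"];T=m["T"]
    a=(u-K[0][2])/K[0][0];b=(v-K[1][2])/K[1][1]
    if n=="wrist":
        r=np.hypot(a,b); d=np.array([0,0,-1.]) if r<1e-9 else np.array([np.sin(r)*a/r,-np.sin(r)*b/r,-np.cos(r)])
    else: d=np.array([a,-b,-1.])
    d=T[:3,:3]@d; return T[:3,3],d/np.linalg.norm(d)
def onz(n,u,v,z,M=None):
    o,d=ray(n,u,v,M); return o+d*(z-o[2])/d[2]
def proj(n,p,M=None):
    m=M or vision.camera_model(n);K=m["camera_matrix"];T=m["T"]
    c=T[:3,:3].T@(np.array(p)-T[:3,3]); c=np.array([c[0],-c[1],-c[2]])
    if n=="wrist":
        th=np.arctan2(np.hypot(c[0],c[1]),c[2]);r=np.hypot(c[0],c[1])
        x,y=c[0]/r*th,c[1]/r*th
    else: x,y=c[0]/c[2],c[1]/c[2]
    return np.array([K[0][0]*x+K[0][2],K[1][1]*y+K[1][2]])
def two(u1,u2,n1="top",n2="side"):
    o,d=ray(n1,*u1);p,e=ray(n2,*u2)
    A=np.stack([d,-e],1);t=np.linalg.lstsq(A,p-o,rcond=None)[0]
    a,b=o+d*t[0],p+e*t[1]; return (a+b)/2,np.linalg.norm(a-b)
def state():
    s=ctrl.sense()
    from scipy.spatial.transform import Rotation as R
    q=s['eef_rot'];r=R.from_quat([q[1],q[2],q[3],q[0]]).as_matrix()
    return s,np.array(s['ee_pos']),r
def crop(n,x0,y0,x1,y1,k,out,img=None):
    im=vision.grab_frame(n) if img is None else img
    c=cv2.resize(im[y0:y1,x0:x1],None,fx=k,fy=k,interpolation=cv2.INTER_CUBIC)
    cv2.imwrite("pics/"+out,c[:,:,::-1]); return im
E
python3 - <<'E'
from h import *
t=cv2.imread("pics/a_top.png")[:,:,::-1];s=cv2.imread("pics/a_side.png")[:,:,::-1]
crop("top",310,180,470,310,5,"b1.png",t)
crop("top",70,140,310,290,3.3,"b2.png",t)
crop("side",220,140,420,390,2.4,"b3.png",s)
E
```

```text
(no output)
```

View pics/b1.png

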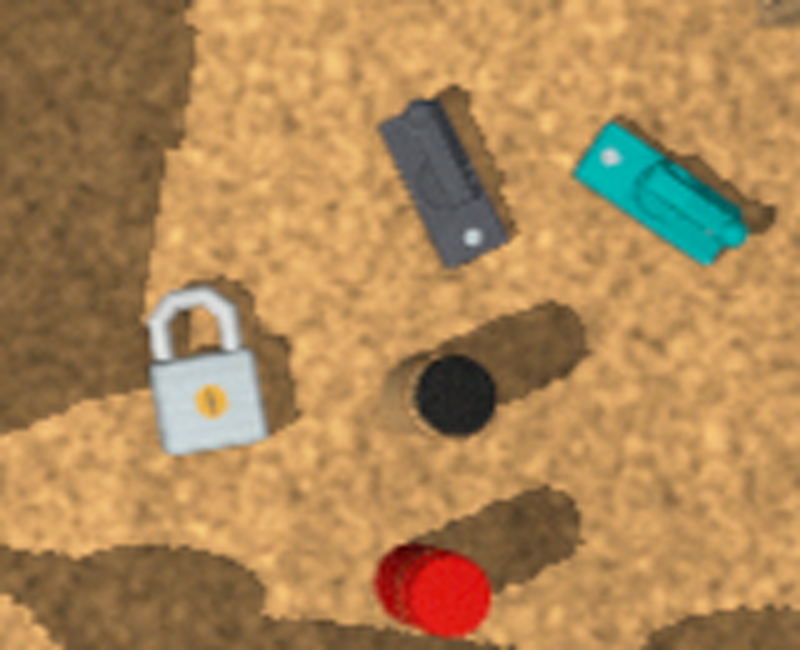

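View pics/b2.png

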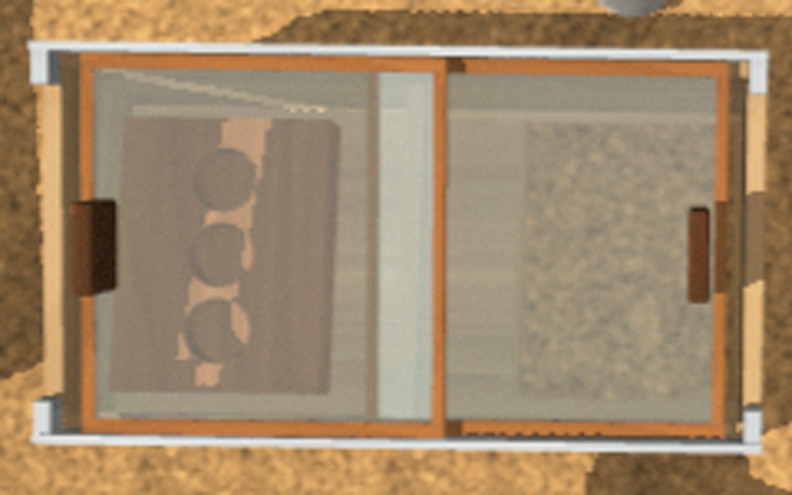

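View pics/b3.png

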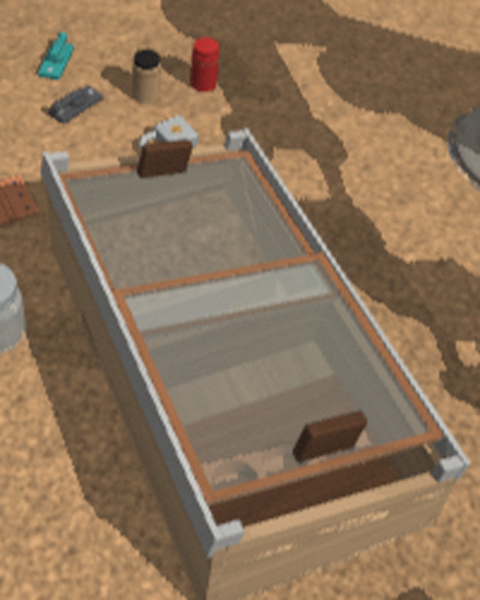

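```bash
python3 - <<'E'
from h import *
c={}
for k,(u,v,z) in dict(RL=(28,42,.165),RR=(768,52,.165),FL=(34,442,.125),FR=(761,453,.125)).items():
    c[k]=onz("top",70+u/3.3,140+v/3.3,z); print(k,c[k].round(4))
print("len",np.linalg.norm(c['RL']-c['RR']),np.linalg.norm(c['FL']-c['FR']),"dep",np.linalg.norm((c['RL']-c['FL'])[:2]))
cen=sum(c.values())/4; yv=(c['RL']+c['FL']-c['RR']-c['FR'])[:2]; yaw=np.arctan2(-yv[0],yv[1]); print("case",cen.round(4),"yaw",yaw)
t=lambda u,v,k,x0,y0:(x0+u/k,y0+v/k)
# side corners
for k,p in dict(RL=(222,548),RR=(45,157),FL=(466,466),FR=(236,132)).items():
    ps=t(*p,2.4,220,140); z=.165 if k[0]=='R' else .125
    print("side",k,onz("side",*ps,z).round(4), two(proj("top",c[k]),ps))
# pulls: fin top centres
print("outer pull", two(t(99,246,3.3,70,140),t(331,430,2.4,220,140)))
print("inner pull top", onz("top",*t(699,255,3.3,70,140),.178))
print("stop top",onz("top",*t(456,396,5,310,180),.075), "side", onz("side",*t(147,58,2.4,220,140),.075))
print("padlock",onz("top",*t(210,402,5,310,180),.024))
pts=[onz("top",*t(a,b,5,310,180),.024) for a,b in((150,366),(250,350),(268,437),(168,455))];print(np.round(pts,4),np.mean(pts,0))
pts=[onz("top",*t(a,b,5,310,180),.011) for a,b in((380,126),(432,102),(511,240),(453,268))];print("sash",np.round(pts,4),np.mean(pts,0))
E
```

```text
RL [0.6841 0.4087 0.165 ]
RR [ 0.6816 -0.0769  0.165 ]
FL [0.4234 0.4058 0.125 ]
FR [ 0.4202 -0.0749  0.125 ]
len 0.48562655063259647 0.4806517781556248 dep 0.2606798168141453
case [0.5523 0.1657 0.145 ] yaw -0.005905982028410155
side RL [0.6817 0.4176 0.165 ] (array([0.68285914, 0.41343689, 0.15818321]), np.float64(0.006530313953696607))
side RR [ 0.6813 -0.0686  0.165 ] (array([ 0.68129422, -0.07633816,  0.15848728]), np.float64(0.00395062765696184))
side FL [0.43   0.4139 0.125 ] (array([0.42345419, 0.41019754, 0.1138063 ]), np.float64(0.0009948293731925238))
side FR [ 0.4373 -0.0681  0.125 ] (array([ 0.42479103, -0.07834154,  0.11116671]), np.float64(0.011734613165127434))
outer pull (array([0.54818143, 0.35479305, 0.16738162]), np.float64(0.004007476819686735))
inner pull top [ 0.54631883 -0.03265181  0.178     ]
stop top [ 0.46132579 -0.30838776  0.075     ] side [ 0.46390761 -0.29888146  0.075     ]
padlock [ 0.45769208 -0.20302328  0.024     ]
[[ 0.4747 -0.1742  0.024 ]
 [ 0.4828 -0.2226  0.024 ]
 [ 0.4412 -0.2307  0.024 ]
 [ 0.4323 -0.1826  0.024 ]] [ 0.45773889 -0.20254394  0.024     ]
sash [[ 0.5938 -0.2906  0.011 ]
 [ 0.606  -0.3166  0.011 ]
 [ 0.5379 -0.3539  0.011 ]
 [ 0.5239 -0.325   0.011 ]] [ 0.56543693 -0.32150487  0.011     ]
```

The close crop confirms the choice: black-capped wooden stop, dark sash lock and silver padlock; one stop, so the middle bore. The left bay (outer door) gets the stop. I'll turn the jaws along world y and go over towards the outer pull for a wrist look, because the top and side cameras disagree by about 8 mm in y.

```bash
python3 -m handwheel '[[[0,0,-27],[0,0,-0.0914]],[[0,0,-27],[0,0,-0.0914]],[[0,0,-27],[0,0,-0.0914]],[[-16,38,0],[0,0,0]],[[-16,38,0],[0,0,0]],[[-16,38,0],[0,0,0]],[[-16,38,0],[0,0,0]],[[-16,38,0],[0,0,0]],[[-16,38,0],[0,0,0]],[[-16,38,0],[0,0,0]],[[-16,38,0],[0,0,0]],[[-16,38,0],[0,0,0]]]' 45; python3 -m handwheel '[[[0,0,0],[0,0,0]],[[0,0,0],[0,0,0]]]'
python3 - <<'E'
from h import *
s,p,R=state(); print(p.round(4),R.round(3).tolist(),s['gripper_width'])
M=vision.camera_model("wrist"); im=vision.grab_frame("wrist"); cv2.imwrite("pics/c_w.png",im[:,:,::-1])
im=vision.grab_frame("top"); cv2.imwrite("pics/c_t.png",im[:,:,::-1])
print(M["T"].round(4).tolist())
E
```

```text
time: 1.15
ee_pos: [0.4852, 0.3608, 0.2736]
eef_rot: [-0.0, 0.707, 0.708, -0.0]
force: [0.4, 0.6, 0.7]
gripper_width: 0.0413
time: 1.32
ee_pos: [0.4852, 0.3606, 0.2724]
eef_rot: [-0.0, 0.708, 0.706, -0.001]
force: [0.3, 0.1, 0.1]
gripper_width: 0.0411
[0.4852 0.3606 0.2724] [[0.002, 1.0, -0.002], [1.0, -0.002, -0.001], [-0.001, -0.002, -1.0]] 0.041064950128510254
[[0.0025, -0.9528, -0.3037, 0.4006], [1.0, 0.0019, 0.0024, 0.3603], [-0.0017, -0.3037, 0.9528, 0.4649], [0.0, 0.0, 0.0, 1.0]]
```

View pics/c_w.png

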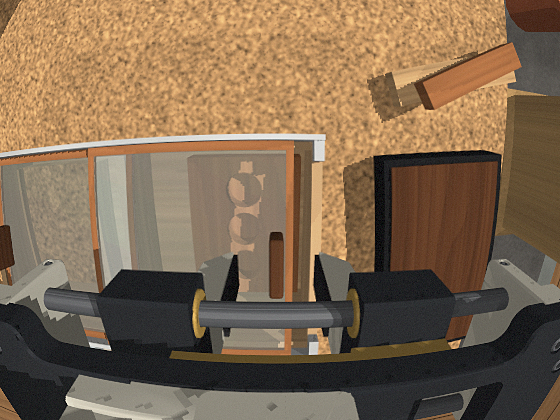

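View pics/c_t.png

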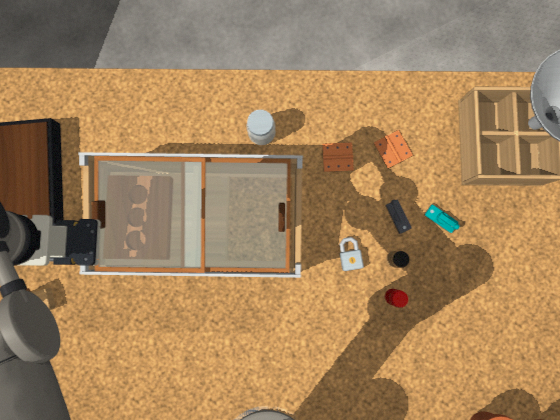

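Wrist view: the outer pull's fin is at (276, 232–298), left of the finger centre; bores are at (245,188) and (243,228); the front-left case corner is at (326,135). Measuring these.

```bash
python3 - <<'E'
from h import *
for nm,u,v,z in [("fin near top",276,233,.189),("fin far",276,298,.189),("FL corner",326,136,.125),("hole0 c",245,188,.047),("hole1 c",243,229,.047),("outer door left edge",298,235,.144)]:
    print(nm,onz("wrist",u,v,z).round(4))
im=cv2.imread("pics/c_w.png")[:,:,::-1]; crop("wrist",180,120,340,320,3,"c_w2.png",im)
E
```

```text
fin near top [0.5055 0.3616 0.189 ]
fin far [0.5755 0.3617 0.189 ]
FL corner [0.4219 0.4139 0.125 ]
hole0 c [0.4968 0.3205 0.047 ]
hole1 c [0.5547 0.3162 0.047 ]
outer door left edge [0.5252 0.3851 0.144 ]
```

View pics/c_w2.png

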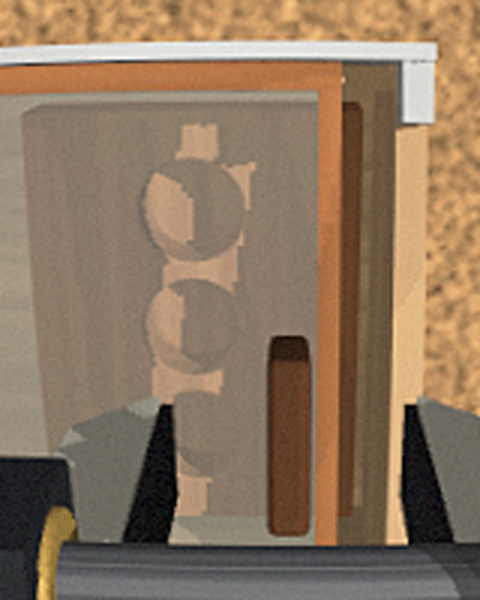

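```bash
python3 -m handwheel '[[[1,28,20],[0,0,0]],[[0,28,20],[0,0,0]],[[0,0,20],[0,0,0]],[[0,0,20],[0,0,0]],[[0,0,19],[0,0,0]],[[0,0,16],[0,0,0]],[[0,0,0],[0,0,0]]]'; python3 -m handwheel '[[[0,0,0],[0,0,0]],[[0,0,0],[0,0,0]],[[0,0,0],[0,0,0]],[[0,0,0],[0,0,0]]]' 0
```

```text
time: 2.0
ee_pos: [0.5364, 0.3635, 0.1554]
eef_rot: [-0.001, 0.706, 0.708, -0.003]
force: [0.1, 0.2, -0.6]
gripper_width: 0.0416
time: 2.33
ee_pos: [0.54, 0.3637, 0.1604]
eef_rot: [0.0, 0.706, 0.708, 0.001]
force: [-0.2, 1.0, -0.2]
gripper_width: 0.0195
```

```bash
python3 -m handwheel '[[[0,0,0],[0,0,0]],[[0,0,0],[0,0,0]],[[0,0,0],[0,0,0]]]' 0
```

```text
time: 2.58
ee_pos: [0.5397, 0.3632, 0.1592]
eef_rot: [0.0, 0.707, 0.708, 0.0]
force: [-0.3, 0.4, 0.6]
gripper_width: 0.0013
```

The jaws closed on nothing, so I'll look.

```bash
python3 - <<'E'
from h import *
im=vision.grab_frame("wrist"); cv2.imwrite("pics/d_w.png",im[:,:,::-1])
im=vision.grab_frame("side"); crop("side",290,230,450,390,4,"d_s.png",im)
E
```

```text
(no output)
```

View pics/d_w.png

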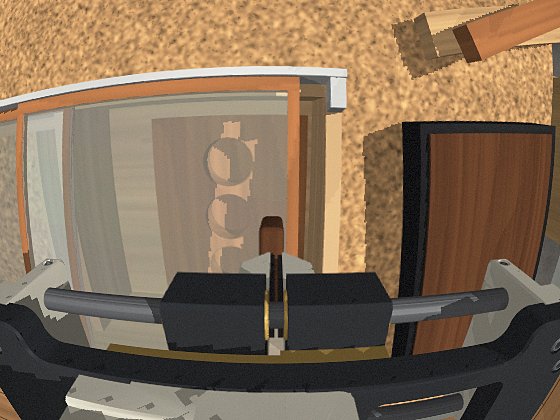

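View pics/d_s.png

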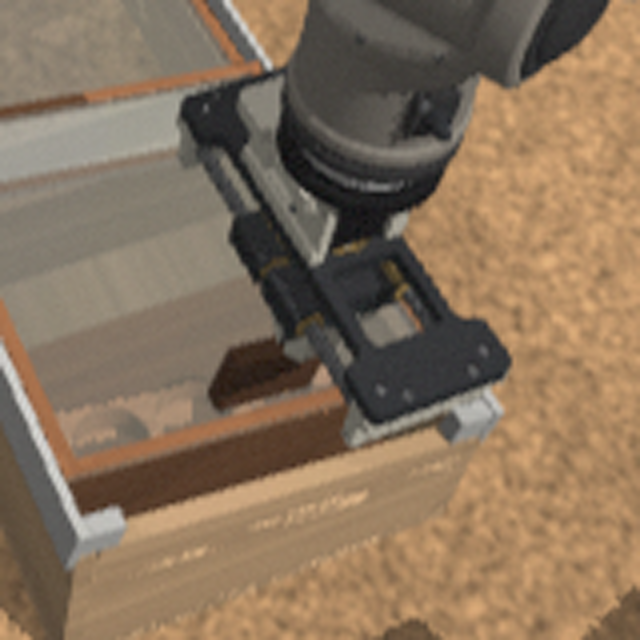

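```bash
python3 - <<'E'
from h import *
s,p,R=state(); print(p.round(4),s['gripper_width'])
print("tcp in wrist",proj("wrist",p),"grasp pt",proj("wrist",p-R[:,2]*.019), "side",proj("side",p))
for z in(.189,.175,.160): print(z,"fin front top",onz("wrist",271,222,z).round(4))
im=cv2.imread("pics/d_w.png")[:,:,::-1]; crop("wrist",210,180,350,360,3.2,"d_w2.png",im)
E
```

```text
[0.5397 0.3631 0.1589] 0.0007631870705075718
tcp in wrist [276.96225186 247.70816455] grasp pt [277.0521196 260.6448475] side [361.70877866 323.0438416 ]
0.189 fin front top [0.5116 0.3598 0.189 ]
0.175 fin front top [0.5165 0.3596 0.175 ]
0.16 fin front top [0.5217 0.3593 0.16  ]
```

View pics/d_w2.png

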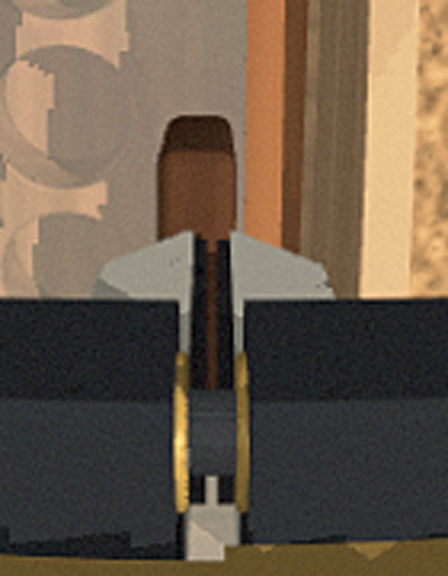

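```bash
python3 - <<'E'
from h import *
M2=vision.camera_model("wrist"); M1=dict(M2); M1["T"]=np.array([[0.0025,-0.9528,-0.3037,0.4006],[1.0,0.0019,0.0024,0.3603],[-0.0017,-0.3037,0.9528,0.4649],[0,0,0,1]])
def tri(a,b):
    o,d=ray("wrist",*a,M1);p,e=ray("wrist",*b,M2)
    t=np.linalg.lstsq(np.stack([d,-e],1),p-o,rcond=None)[0];x,y=o+d*t[0],p+e*t[1];return ((x+y)/2).round(4),np.linalg.norm(x-y).round(4)
print("fin top front",tri((180+289/3,120+360/3),(210+197/3.2,180+150/3.2)))
print("fin base front",tri((180+289/3,120+336/3),(210+197/3.2,180+115/3.2)))
print("FL corner outer",tri((180+437/3,120+43/3),(348,70)))
print("hole0",tri((180+193/3,120+212/3),(230,161)))
print("door L edge front",tri((180+342/3,120+62/3),(299,78)))
E
```

```text
fin top front (array([0.516 , 0.3601, 0.1844]), np.float64(0.0001))
fin base front (array([0.5195, 0.3599, 0.1545]), np.float64(0.0005))
FL corner outer (array([0.4227, 0.4128, 0.1204]), np.float64(0.0005))
hole0 (array([0.4989, 0.3197, 0.0583]), np.float64(0.0017))
door L edge front (array([0.4299, 0.3787, 0.1191]), np.float64(0.0006))
```

```bash
python3 - <<'E'
from h import *
s,p,R=state(); print(p.round(4),s['gripper_width'],s['force'])
f=lambda q:((proj("side",q)-[290,230])*4).round(0)
for x in(.516,.546,.576): print(x,"top",f([x,.36,.187]),"base",f([x,.36,.144]))
print("tcp",f(p)," +38up",f(p+[0,0,.038]),"left finger back",f(p+[0,.019,0]))
im=vision.grab_frame("side"); crop("side",330,290,400,350,11,"d_s2.png",im)
E
```

```text
[0.5397 0.3631 0.1589] 0.0007631870705075718 [-0.47638082  0.20495878 -0.28845352]
0.516 top [332. 326.] base [317. 367.]
0.546 top [282. 344.] base [270. 385.]
0.576 top [232. 363.] base [221. 403.]
tcp [287. 372.]  +38up [299. 335.] left finger back [305. 402.]
```

View pics/d_s2.png

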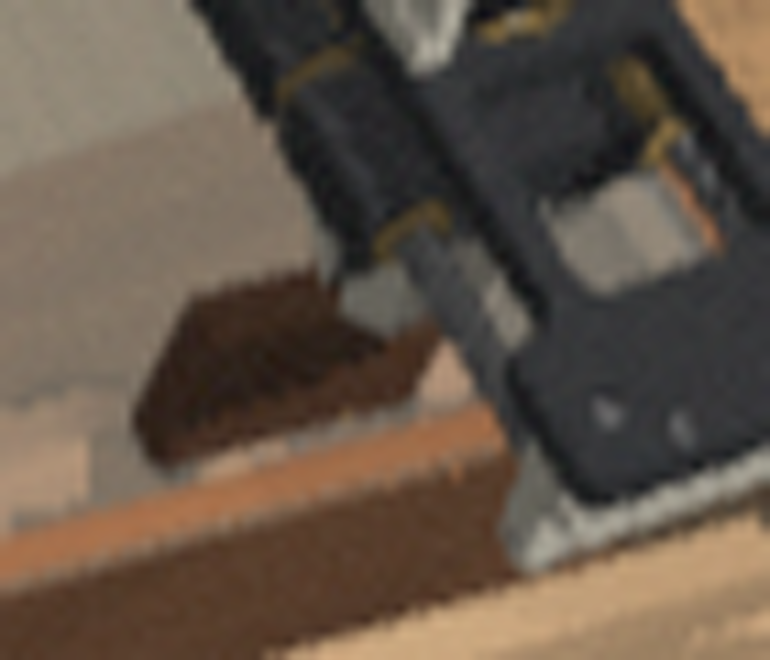

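The fingers seem to close above the fin: the tips sit at about 0.187 in the wrist picture, higher than the TCP reading implies. I'll open and descend gently while watching the force.

```bash
python3 -m handwheel '[[[0,0,0],[0,0,0]],[[0,0,0],[0,0,0]],[[0,0,0],[0,0,0]],[[0,0,0],[0,0,0]],[[-2,3,0],[0,0,0]],[[0,3,4],[0,0,0]],[[0,0,4],[0,0,0]],[[0,0,0],[0,0,0]]]' 45
python3 - <<'E'
from h import *
s,p,R=state(); print(p.round(4),s['gripper_width'],s['force'])
im=vision.grab_frame("wrist"); crop("wrist",210,180,350,360,3.2,"e_w.png",im)
im=vision.grab_frame("side"); crop("side",300,250,420,350,6.5,"e_s.png",im)
E
```

```text
time: 3.4
ee_pos: [0.5454, 0.3608, 0.1495]
eef_rot: [-0.0, 0.707, 0.707, -0.001]
force: [-0.9, 0.5, -0.6]
gripper_width: 0.0413
[0.5454 0.3608 0.1495] 0.04127135249414215 [-0.94726088  0.49415247 -0.56207336]
```

View pics/e_w.png

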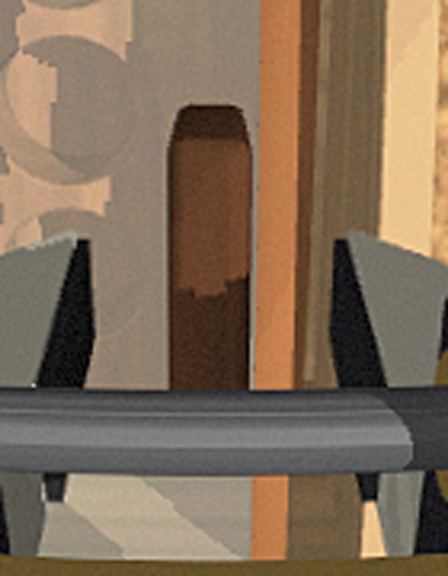

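View pics/e_s.png

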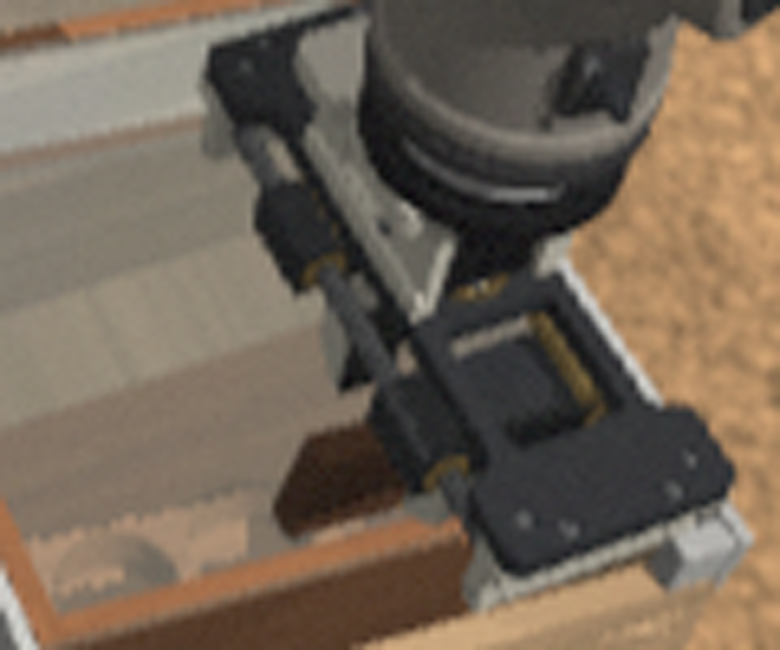

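```bash
python3 - <<'E'
from h import *
s,p,R=state()
for dy in(.0206,.0396):
  for dx in(-.0095,.0095):
    for dz in(0,.02,.037):
      q=p+[dx,dy,dz]; print(dx,dy,dz,"side",((proj("side",q)-[300,250])*6.5).round(0),"wrist",((proj("wrist",q)-[210,180])*3.2).round(0))
for dz in(0,.02,.037): print("R finger", dz,((proj("side",p+[.0095,-.0206,dz])-[300,250])*6.5).round(0))
E
```

```text
-0.0095 0.0206 0 side [435. 532.] wrist [318. 173.]
-0.0095 0.0206 0.02 side [445. 502.] wrist [328. 213.]
-0.0095 0.0206 0.037 side [454. 475.] wrist [339. 254.]
0.0095 0.0206 0 side [384. 551.] wrist [314. 258.]
0.0095 0.0206 0.02 side [394. 521.] wrist [324. 305.]
0.0095 0.0206 0.037 side [402. 495.] wrist [333. 351.]
-0.0095 0.0396 0 side [464. 582.] wrist [411. 172.]
-0.0095 0.0396 0.02 side [475. 552.] wrist [431. 212.]
-0.0095 0.0396 0.037 side [485. 526.] wrist [450. 252.]
0.0095 0.0396 0 side [413. 602.] wrist [405. 257.]
0.0095 0.0396 0.02 side [423. 572.] wrist [422. 303.]
0.0095 0.0396 0.037 side [432. 546.] wrist [440. 349.]
R finger 0 [324. 446.]
R finger 0.02 [333. 415.]
R finger 0.037 [340. 388.]
```

Both the side and the wrist cameras put the visible fingertips about 37 mm above the reported TCP, and the jaws did close without touching. I'll take that as an empirical tip offset and go down in small steps.

```bash
python3 -c "
from rig import ctrl; print(ctrl.grip_depth, [a for a in dir(ctrl) if a[0]!='_'])"; python3 -m handwheel '[[[0,0,5],[0,0,0]],[[0,0,5],[0,0,0]],[[0,0,0],[0,0,0]]]' 45;  python3 -m handwheel '[[[0,0,5],[0,0,0]],[[0,0,5],[0,0,0]],[[0,0,0],[0,0,0]]]' 45; python3 -m handwheel '[[[0,0,0],[0,0,0]],[[0,0,0],[0,0,0]],[[0,0,0],[0,0,0]],[[0,0,0],[0,0,0]],[[0,0,0],[0,0,0]]]' 0
```

```text
0.0188 ['PlanningError', 'finish_job', 'grip_depth', 'sense']
time: 3.75
ee_pos: [0.5449, 0.3609, 0.1394]
eef_rot: [-0.0, 0.707, 0.708, -0.001]
force: [0.1, 0.6, 0.2]
gripper_width: 0.0412
time: 4.0
ee_pos: [0.545, 0.3609, 0.1294]
eef_rot: [-0.0, 0.707, 0.708, -0.001]
force: [0.4, -0.5, 0.2]
gripper_width: 0.0414
time: 4.42
ee_pos: [0.5458, 0.3611, 0.1311]
eef_rot: [0.0, 0.707, 0.708, 0.0]
force: [-0.5, -0.3, 0.2]
gripper_width: 0.0139
```

Gripped the fin at 13.9 mm. Now sliding the outer door open (−y).

```bash
python3 -m handwheel '[[[-5,0,0],[0,0,0]],[[-11,0,0],[0,0,0]],[[-13,0,0],[0,0,0]],[[-13,0,0],[0,0,0]],[[-13,0,0],[0,0,0]],[[-13,0,0],[0,0,0]],[[-13,0,0],[0,0,0]],[[-13,0,0],[0,0,0]],[[-13,0,0],[0,0,0]],[[-13,0,0],[0,0,0]],[[-8,0,0],[0,0,0]],[[-4,0,0],[0,0,0]]]'; python3 -m handwheel '[[[-4,0,0],[0,0,0]],[[-3,0,0],[0,0,0]],[[-3,0,0],[0,0,0]],[[0,0,0],[0,0,0]]]'
```

```text
time: 5.42
ee_pos: [0.545, 0.2271, 0.131]
eef_rot: [-0.0, 0.707, 0.707, -0.001]
force: [-5.2, 2.3, 5.2]
gripper_width: 0.0139
time: 5.75
ee_pos: [0.5449, 0.2174, 0.131]
eef_rot: [-0.0, 0.707, 0.707, -0.001]
force: [-4.9, 0.0, 6.1]
gripper_width: 0.014
```

```bash
python3 -m handwheel '[[[-3,0,0],[0,0,0]],[[0,0,0],[0,0,0]],[[0,0,0],[0,0,0]]]'; python3 -m handwheel '[[[0,0,0],[0,0,0]],[[0,0,0],[0,0,0]],[[0,0,0],[0,0,0]],[[0,0,-10],[0,0,0]],[[0,0,-30],[0,0,0]],[[0,0,-30],[0,0,0]],[[0,0,-30],[0,0,0]],[[20,-30,-30],[0,0,0]],[[20,-20,-20],[0,0,0]],[[0,0,0],[0,0,0]],[[0,0,0],[0,0,0]]]' 45
python3 - <<'E'
from h import *
s,p,R=state(); print(p.round(4))
im=vision.grab_frame("wrist"); crop("wrist",0,60,560,340,1.42,"f_w.png",im)
cv2.imwrite("pics/f_wfull.png",im[:,:,::-1]); np.save("f_T.npy",vision.camera_model("wrist")["T"])
E
```

```text
time: 6.0
ee_pos: [0.545, 0.2165, 0.131]
eef_rot: [-0.001, 0.707, 0.708, 0.0]
force: [-4.5, 6.7, 5.1]
gripper_width: 0.0141
time: 6.92
ee_pos: [0.4992, 0.2545, 0.2796]
eef_rot: [0.001, 0.706, 0.708, 0.002]
force: [0.3, 0.7, 0.0]
gripper_width: 0.0414
[0.4992 0.2545 0.2796]
```

View pics/f_wfull.png

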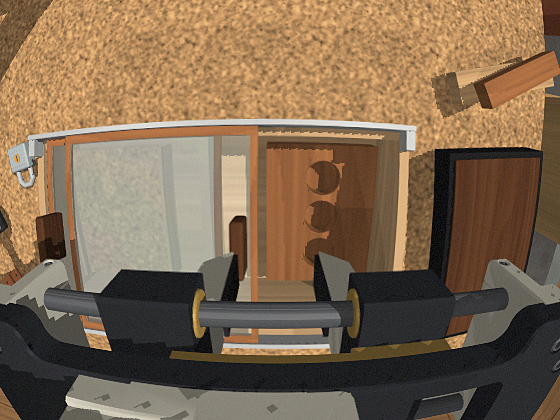

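The outer door is open and on its stop. Bores are at (323,177), (321,216) and (318,250). Zooming in to measure the mouths.

```bash
python3 - <<'E'
from h import *
im=cv2.imread("pics/f_wfull.png")[:,:,::-1]; crop("wrist",250,120,420,290,4.7,"f_w2.png",im)
E
```

```text
(no output)
```

View pics/f_w2.png

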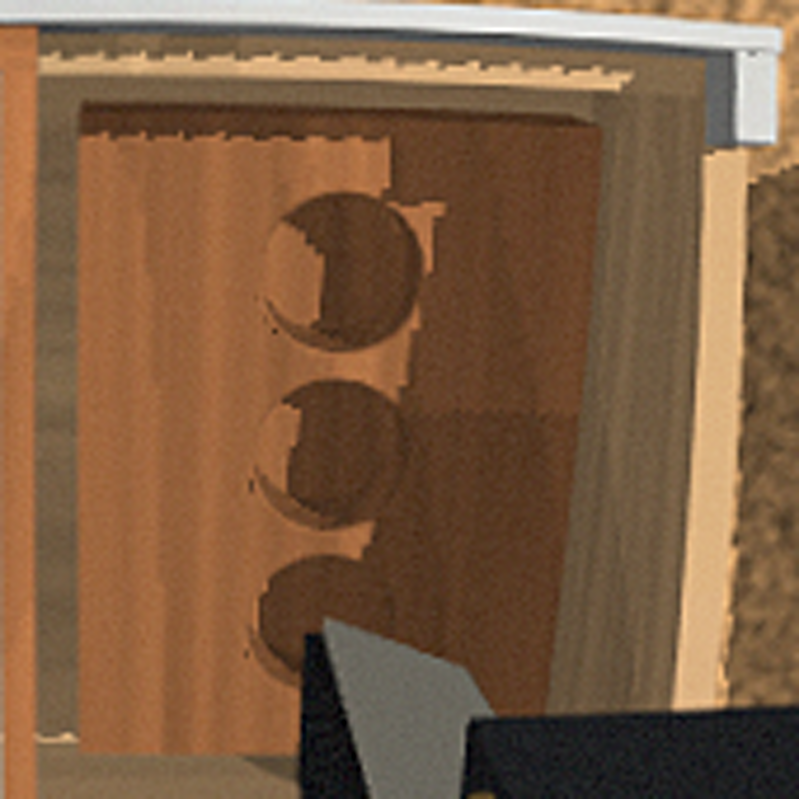

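```bash
python3 - <<'E'
from h import *
M=vision.camera_model("wrist")
g=lambda u,v,z:onz("wrist",250+u/4.7,120+v/4.7,z,M).round(4)
print("h1",g(330,453,.047)); print("h0",g(344,272,.047)); print("h1 l/r",g(255,452,.047),g(405,450,.047),g(332,380,.047),g(328,528,.047))
print("rack left/right edges at h1",g(80,453,.047),g(570,453,.047))
print("FL corner",g(780,33,.125)); 
EOF=0
E
```

```text
h1 [0.5546 0.3141 0.047 ]
h0 [0.5005 0.316  0.047 ]
h1 l/r [0.5543 0.2919 0.047 ] [0.5536 0.3365 0.047 ] [0.5324 0.3137 0.047 ] [0.5782 0.3146 0.047 ]
rack left/right edges at h1 [0.5548 0.2408 0.047 ] [0.5545 0.3876 0.047 ]
FL corner [0.4236 0.4091 0.125 ]
```

```bash
python3 - <<'E'
from h import *
for u,v in((232,216),(246,216),(239,240)): print(onz("wrist",u,v,.189).round(4))
E
python3 -m handwheel '[[[-20,-5,0],[0,0,0]],[[-39,-7,0],[0,0,0]],[[-39,-7,0],[0,0,0]],[[-39,-7,0],[0,0,0]],[[-39,-7,0],[0,0,0]],[[-39,-7,0],[0,0,0]],[[-39,-7,0],[0,0,0]],[[-39,-7,0],[0,0,0]],[[-39,-7,0],[0,0,0]],[[-39,-7,0],[0,0,0]],[[-39,-7,0],[0,0,0]],[[-39,-7,0],[0,0,0]]]' 70
python3 -m handwheel '[[[-39,0,0],[0,0,0]],[[-33,0,0],[0,0,0]],[[0,0,0],[0,0,0]],[[0,0,0],[0,0,0]]]'
python3 - <<'E'
from h import *
s,p,R=state(); print(p.round(4))
M=vision.camera_model("wrist"); np.save("g_T.npy",M["T"])
im=vision.grab_frame("wrist"); cv2.imwrite("pics/g_w.png",im[:,:,::-1])
im=vision.grab_frame("top"); cv2.imwrite("pics/g_t.png",im[:,:,::-1])
E
```

```text
[0.5073 0.2127 0.189 ]
[0.5072 0.2256 0.189 ]
[0.531  0.2183 0.189 ]
time: 7.97
ee_pos: [0.4163, -0.198, 0.2763]
eef_rot: [-0.001, 0.707, 0.707, -0.0]
force: [0.2, -0.4, -0.5]
gripper_width: 0.0643
time: 8.3
ee_pos: [0.4167, -0.2692, 0.2756]
eef_rot: [-0.002, 0.708, 0.706, -0.0]
force: [-0.5, 0.9, 0.1]
gripper_width: 0.0645
[ 0.4167 -0.2692  0.2756]
```

View pics/g_w.png

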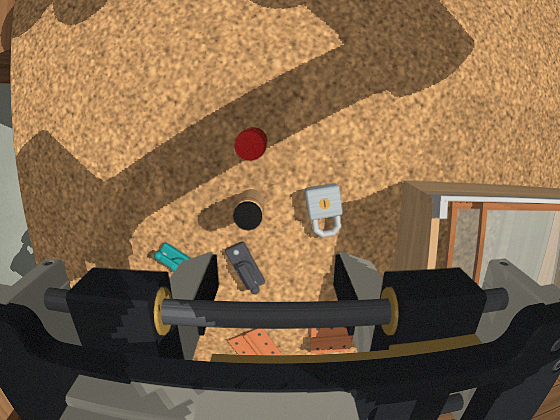

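View pics/g_t.png

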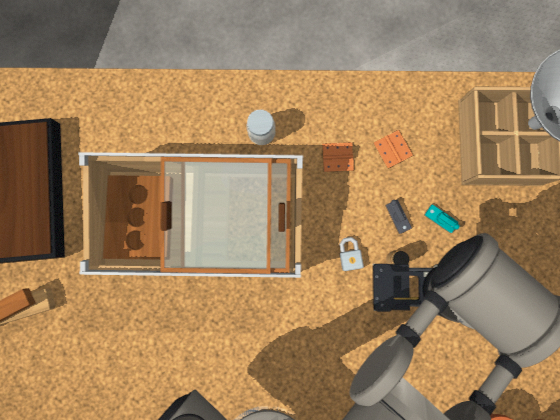

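Wrist view: black cap at (247,215), red decoy at (250,144), padlock at (323,205), sash lock at (243,263), turquoise decoy at (172,257), hinges at (250,343) and (330,333).

```bash
python3 - <<'E'
from h import *
M=vision.camera_model("wrist")
im=cv2.imread("pics/g_w.png"); 
def blob(mask,box):
    x0,y0,x1,y1=box; m=mask[y0:y1,x0:x1].astype(np.uint8)
    c=max(cv2.findContours(m,0,2)[0],key=cv2.contourArea)+[x0,y0]
    return c
mx=im.max(2)
c=blob(mx<45,(225,190,270,240)); (a,b),r=cv2.minEnclosingCircle(c); e=cv2.moments(c); ce=(e['m10']/e['m00'],e['m01']/e['m00']); print("cap px",(a,b),r,ce)
p=onz("wrist",*ce,.075,M);print("stop",p.round(4),"diam",np.linalg.norm(onz("wrist",a-r,b,.075,M)-onz("wrist",a+r,b,.075,M)))
hsv=cv2.cvtColor(im,cv2.COLOR_BGR2HSV)
c=blob((hsv[...,0]<8)&(hsv[...,1]>200),(225,120,275,170)); (a,b),r=cv2.minEnclosingCircle(c);print("red",onz("wrist",a,b,.075,M).round(4),a,b,r)
for dz in(0,.037): 
    s,q,R=state(); print(proj("wrist",q+[0,0,dz]))
crop("wrist",150,170,360,310,3.8,"g_w2.png",im[:,:,::-1])
E
```

```text
cap px (247.1630401611328, 215.22010803222656) 14.164856910705566 (247.3393522499283, 215.23330467182572)
stop [ 0.4608 -0.3038  0.075 ] diam 0.03637784278425776
red [ 0.3688 -0.2985  0.075 ] 250.13829040527344 142.86170959472656 16.834596633911133
[276.99855181 247.69715477]
[277.31813982 275.08668003]
```

View pics/g_w2.png

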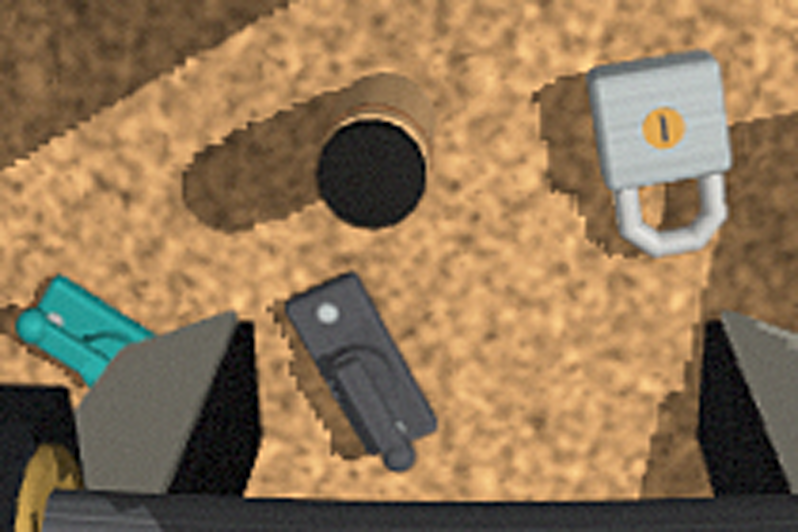

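Stop axis is at (0.461, −0.304); the red decoy is 92 mm away at (0.369, −0.298). Moving above the cap, tips at about z 0.095.

```bash
python3 -m handwheel '[[[-17,22,20],[0,0,0]],[[-18,22,25],[0,0,0]],[[0,0,30],[0,0,0]],[[0,0,35],[0,0,0]],[[0,0,35],[0,0,0]],[[0,0,30],[0,0,0]],[[0,0,25],[0,0,0]],[[0,0,15],[0,0,0]],[[0,0,0],[0,0,0]],[[0,0,0],[0,0,0]]]' 70
python3 - <<'E'
from h import *
s,p,R=state(); print(p.round(4),R[:,2].round(4))
im=vision.grab_frame("wrist"); cv2.imwrite("pics/i_w.png",im[:,:,::-1]); crop("wrist",160,180,400,340,3.3,"i_w2.png",im)
im=vision.grab_frame("side"); crop("side",220,100,360,220,5.7,"i_s.png",im)
E
```

```text
time: 9.23
ee_pos: [0.462, -0.3008, 0.0623]
eef_rot: [-0.001, 0.706, 0.708, 0.0]
force: [-0.4, -0.6, 1.1]
gripper_width: 0.0644
[ 0.462  -0.3008  0.0623] [-0.0011  0.0012 -1.    ]
```

View pics/i_w2.png

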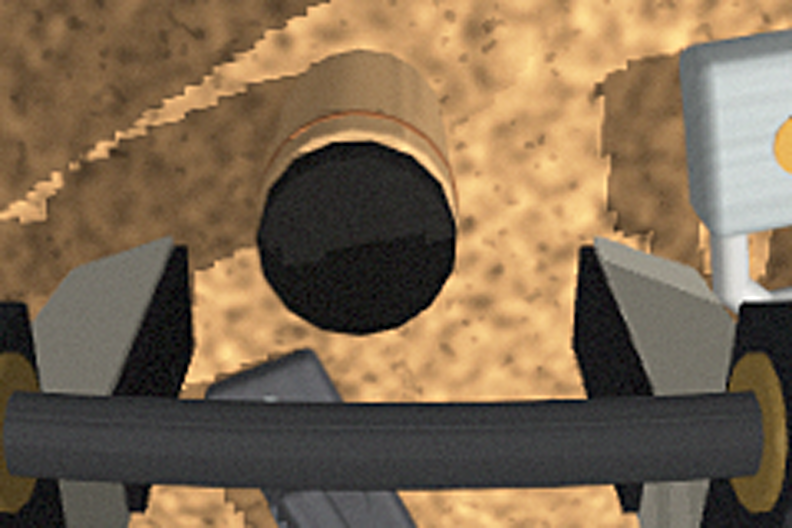

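View pics/i_s.png

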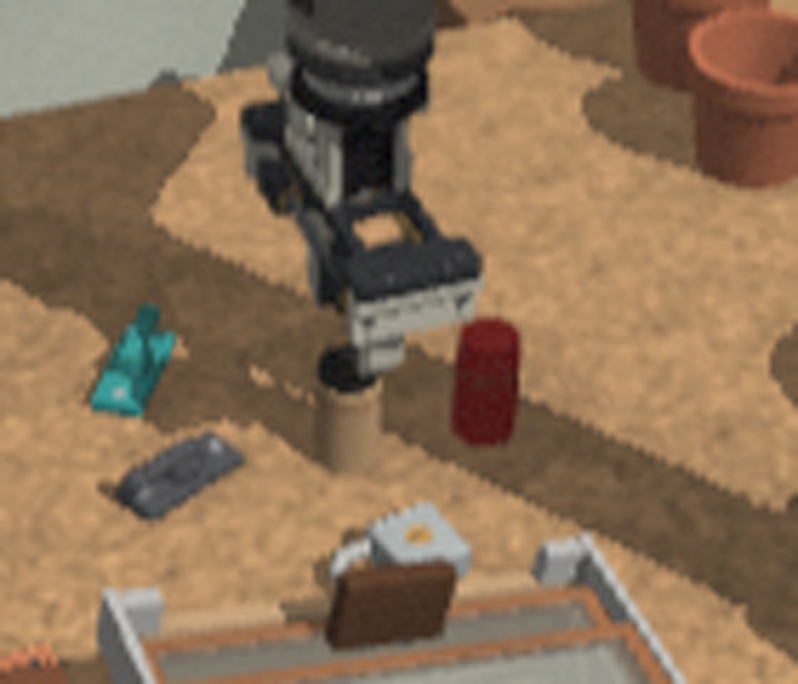

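```bash
python3 - <<'E'
from h import *
s,p,R=state(); M=vision.camera_model("wrist")
q=onz("wrist",268.2,251.8,.075,M); print(q.round(4),p.round(4),(q-p)[:2].round(4)); print(proj("wrist",[p[0],p[1],.075]))
print("diam",onz("wrist",160+257/3.3,251.8,.075,M),onz("wrist",160+456/3.3,251.8,.075,M))
E
```

```text
[ 0.4607 -0.3075  0.075 ] [ 0.4629 -0.3022  0.0639] [-0.0021 -0.0054]
[277.00954143 254.9918545 ]
diam [ 0.46091702 -0.32619277  0.075     ] [ 0.46071858 -0.28919799  0.075     ]
```

```bash
python3 -m handwheel '[[[-5,-2,0],[0,0,0]],[[0,0,10],[0,0,0]],[[0,0,10],[0,0,0]],[[0,0,8],[0,0,0]],[[0,0,4],[0,0,0]],[[0,0,0],[0,0,0]]]'; python3 -m handwheel '[[[0,0,4],[0,0,0]],[[0,0,4],[0,0,0]],[[0,0,0],[0,0,0]]]'
python3 - <<'E'
from h import *
im=vision.grab_frame("side"); crop("side",230,100,330,200,6,"j_s.png",im)
im=vision.grab_frame("wrist"); crop("wrist",160,180,400,340,3.3,"j_w.png",im)
E
```

```text
time: 9.83
ee_pos: [0.4591, -0.3065, 0.0288]
eef_rot: [-0.002, 0.707, 0.708, -0.0]
force: [-0.3, 0.2, 0.3]
gripper_width: 0.0642
time: 10.08
ee_pos: [0.4597, -0.3069, 0.0217]
eef_rot: [-0.0, 0.707, 0.708, 0.0]
force: [0.0, -0.5, 0.0]
gripper_width: 0.0642
```

View pics/j_s.png

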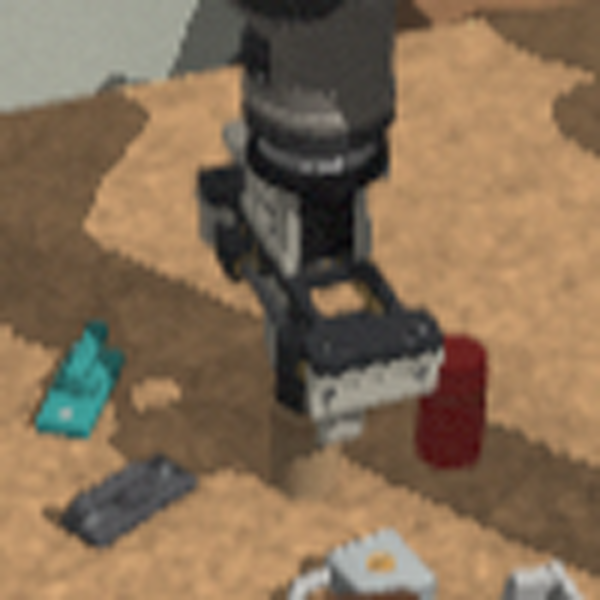

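View pics/j_w.png

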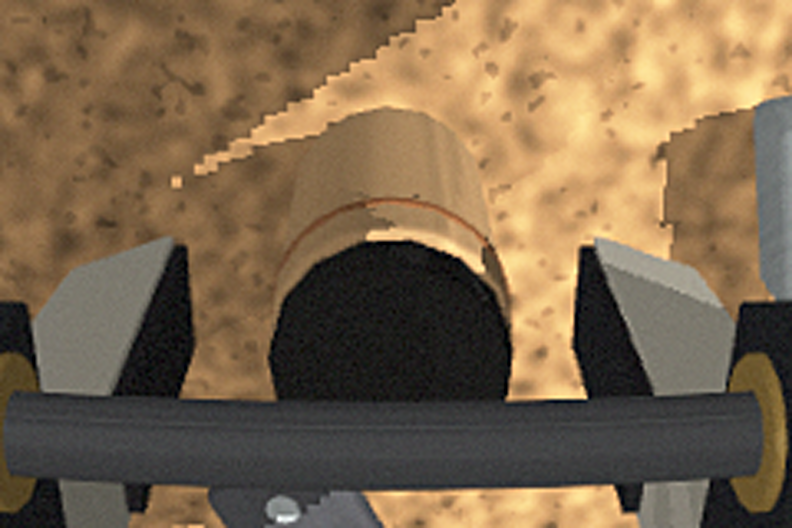

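```bash
python3 -m handwheel '[[[1,0,3],[0,0,0]],[[0,0,3],[0,0,0]],[[0,0,0],[0,0,0]],[[0,0,0],[0,0,0]]]'; python3 -m handwheel '[[[0,0,0],[0,0,0]],[[0,0,0],[0,0,0]],[[0,0,0],[0,0,0]],[[0,0,0],[0,0,0]],[[0,0,0],[0,0,0]],[[0,0,0],[0,0,0]]]' 0
```

```text
time: 10.52
ee_pos: [0.4598, -0.306, 0.0163]
eef_rot: [-0.0, 0.707, 0.708, 0.0]
force: [-0.3, 0.4, -0.2]
gripper_width: 0.0643
time: 11.02
ee_pos: [0.46, -0.3062, 0.0165]
eef_rot: [0.0, 0.707, 0.708, 0.0]
force: [0.5, 0.6, 1.6]
gripper_width: 0.0393
```

Gripped (39.3 mm). Lift and carry.

```bash
python3 -m handwheel '[[[0,0,-8],[0,0,0]],[[0,0,-20],[0,0,0]],[[0,0,-35],[0,0,0]],[[0,0,-40],[0,0,0]],[[0,0,-40],[0,0,0]],[[0,0,-40],[0,0,0]],[[15,0,-30],[0,0,0]],[[30,0,-12],[0,0,0]],[[36,6,0],[0,0,0]],[[36,6,0],[0,0,0]],[[36,6,0],[0,0,0]],[[36,6,0],[0,0,0]]]'; python3 -m handwheel '[[[36,6,0],[0,0,0]],[[36,6,0],[0,0,0]],[[36,6,0],[0,0,0]],[[36,6,0],[0,0,0]],[[36,6,0],[0,0,0]],[[36,6,0],[0,0,0]],[[36,6,0],[0,0,0]],[[36,6,0],[0,0,0]],[[36,6,0],[0,0,0]],[[36,6,0],[0,0,0]],[[30,6,0],[0,0,0]],[[15,0,0],[0,0,0]]]'
```

```text
time: 12.02
ee_pos: [0.4834, -0.1155, 0.2422]
eef_rot: [0.0, 0.707, 0.707, 0.0]
force: [0.6, -0.4, -0.4]
gripper_width: 0.0389
time: 13.02
ee_pos: [0.5489, 0.2914, 0.2413]
eef_rot: [-0.0, 0.706, 0.709, 0.0]
force: [-0.5, 0.4, -1.3]
gripper_width: 0.0389
```

```bash
python3 -m handwheel '[[[0,0,0],[0,0,0.12]],[[0,0,0],[0,0,0.12]],[[0,0,0],[0,0,0.12]],[[0,0,0],[0,0,0.12]],[[0,0,0],[0,0,0.12]],[[0,0,0],[0,0,0.12]],[[0,0,0],[0,0,0.12]],[[0,0,0],[0,0,0.12]],[[0,0,0],[0,0,0.12]],[[0,0,0],[0,0,0.12]],[[0,0,0],[0,0,0.12]],[[0,0,0],[0,0,0.12]]]';python3 -m handwheel '[[[0,0,0],[0,0,0.12]],[[0,0,0],[0,0,0]],[[0,0,0],[0,0,0]]]'
```

```text
time: 14.02
ee_pos: [0.5488, 0.2871, 0.2418]
eef_rot: [0.0, 0.998, 0.063, -0.0]
force: [-0.1, -0.4, -1.1]
gripper_width: 0.0391
time: 14.27
ee_pos: [0.5489, 0.2874, 0.2418]
eef_rot: [0.0, 1.0, 0.008, -0.0]
force: [0.0, 0.1, -1.4]
gripper_width: 0.0388
```

```bash
python3 -m handwheel '[[[3,-14,0],[0,0,0]],[[3,-13,0],[0,0,0]],[[0,0,25],[0,0,0]],[[0,0,30],[0,0,0]],[[0,0,30],[0,0,0]],[[0,0,25],[0,0,0]],[[0,0,0],[0,0,0]],[[0,0,0],[0,0,0]],[[0,0,0],[0,0,0]]]'
python3 - <<'E'
from h import *
s,p,R=state(); print(p.round(4),R.round(3).tolist())
im=vision.grab_frame("wrist"); cv2.imwrite("pics/k_w.png",im[:,:,::-1]);
im=vision.grab_frame("side"); crop("side",270,210,430,370,5,"k_s.png",im)
im=vision.grab_frame("top"); crop("top",70,140,210,290,5,"k_t.png",im)
E
```

```text
time: 15.02
ee_pos: [0.5558, 0.3153, 0.1335]
eef_rot: [-0.001, 1.0, 0.007, 0.001]
force: [0.2, -0.1, -0.3]
gripper_width: 0.0395
[0.5558 0.3153 0.1335] [[1.0, 0.014, 0.003], [0.014, -1.0, 0.001], [0.003, -0.001, -1.0]]
```

View pics/k_w.png

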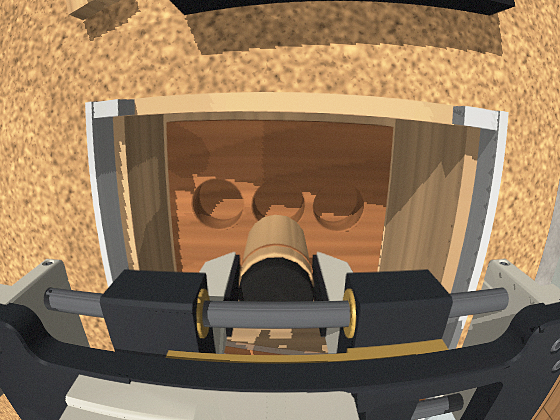

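View pics/k_s.png

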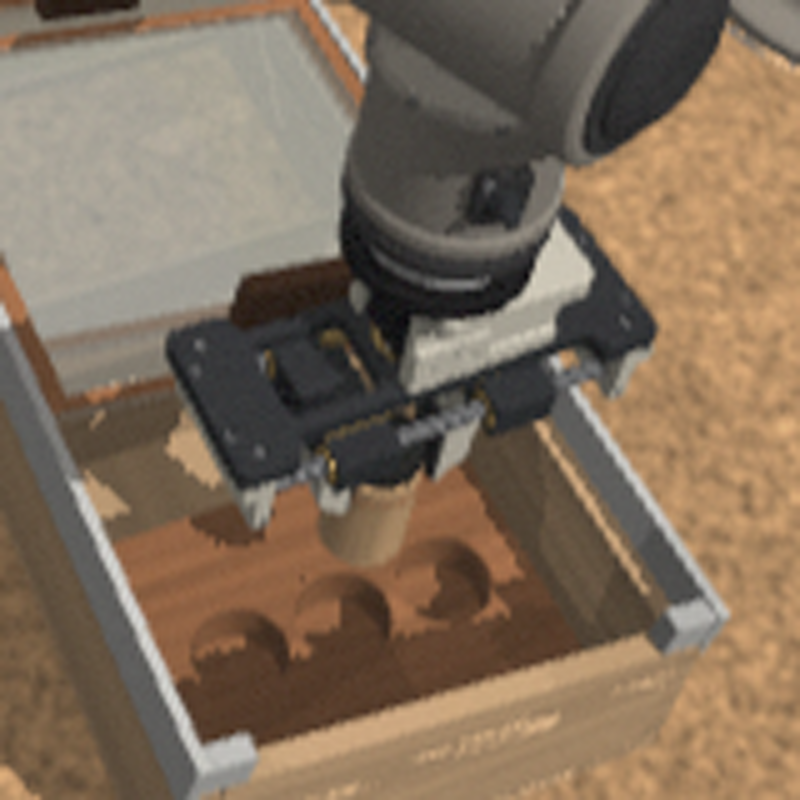

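```bash
python3 - <<'E'
from h import *
im=cv2.imread("pics/k_w.png")[:,:,::-1]; crop("wrist",180,160,380,310,4,"k_w2.png",im)
E
```

```text
(no output)
```

View pics/k_w2.png

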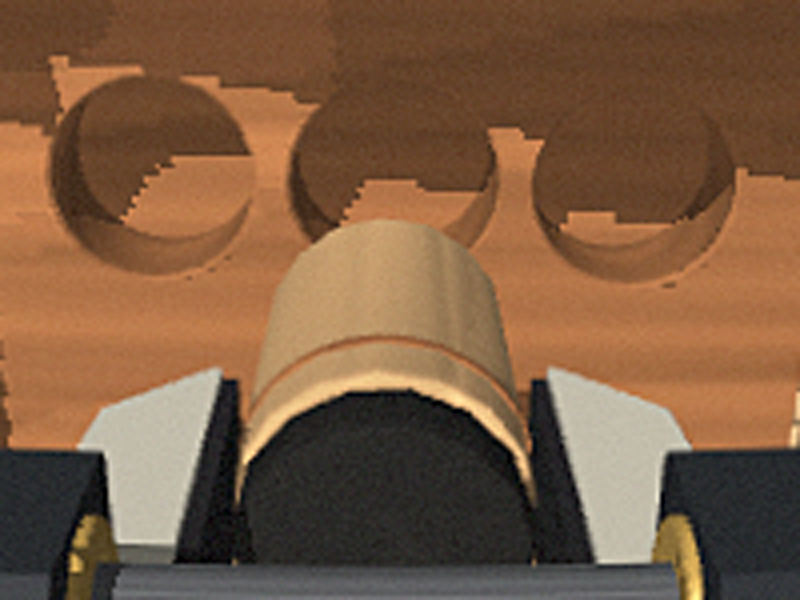

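```bash
python3 - <<'E'
from h import *
s,p,R=state(); print(p.round(4))
M=vision.camera_model("wrist")
g=lambda u,v,z:onz("wrist",180+u/4,160+v/4,z,M).round(4)
for n,u,v in(("h0",152,175),("h1",394,179),("h2",635,183)): print(n,g(u,v,.047))
print("foot far rim (should be axis y+20)",g(385,218,.117))
for u in(272,505): print("foot side",g(u,305,.117))
print("axis predicted foot px",(proj("wrist",[p[0],p[1],.117])-[180,160])*4, "far rim pred",(proj("wrist",[p[0],p[1]+.02,.117])-[180,160])*4)
E
```

```text
[0.5559 0.3154 0.1338]
h0 [0.5023 0.3168 0.047 ]
h1 [0.5569 0.3165 0.047 ]
h2 [0.6116 0.3163 0.047 ]
foot far rim (should be axis y+20) [0.5544 0.33   0.117 ]
foot side [0.535  0.3139 0.117 ]
foot side [0.5754 0.3143 0.117 ]
axis predicted foot px [392.53812857 298.07222248] far rim pred [394.32882417 187.07329169]
```

```bash
python3 - <<'E'
from h import *
im=vision.grab_frame("side"); crop("side",310,290,390,350,9.5,"l_s.png",im)
im=vision.grab_frame("wrist"); print(ctrl.sense()['ee_pos'])
E
```

```text
[0.55543907 0.31528414 0.13305936]
```

View pics/l_s.png

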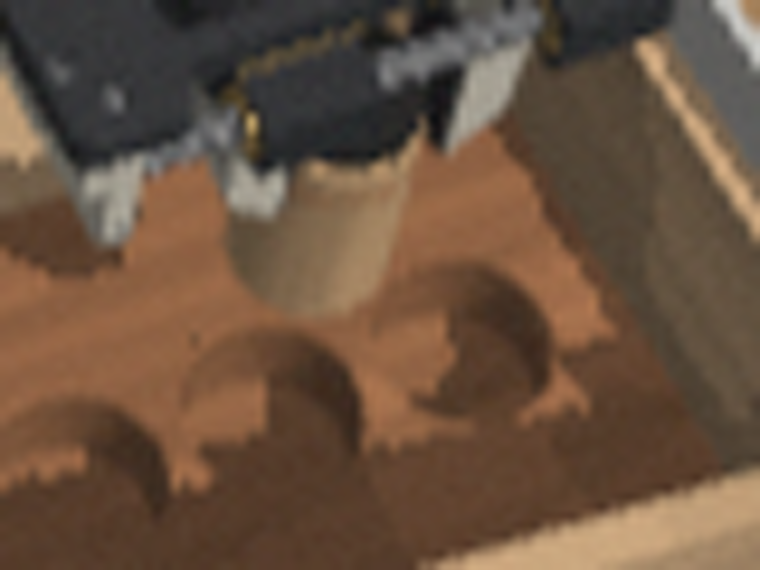

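```bash
python3 - <<'E'
from h import *
g=lambda u,v,z:onz("side",310+u/9.5,290+v/9.5,z).round(4)
print("h0",g(463,338,.047),"h1",g(270,404,.047),"foot",g(308.5,256,.117))
E
```

```text
h0 [0.5021 0.318  0.047 ] h1 [0.5572 0.3167 0.047 ] foot [0.5555 0.3154 0.117 ]
```

Side and wrist agree that the bore lies about +1.5 mm in x and +2 to +3 mm in y from the stop. Correct that and lower to just above the mouth.

```bash
python3 -m handwheel '[[[1.5,-2.5,0],[0,0,0]],[[0,0,15],[0,0,0]],[[0,0,20],[0,0,0]],[[0,0,15],[0,0,0]],[[0,0,6],[0,0,0]],[[0,0,0],[0,0,0]],[[0,0,0],[0,0,0]]]'
python3 - <<'E'
from h import *
s,p,R=state(); print(p.round(4))
im=vision.grab_frame("wrist"); cv2.imwrite("pics/m_w.png",im[:,:,::-1]);crop("wrist",180,160,380,310,4,"m_w2.png",im)
im=vision.grab_frame("side"); crop("side",310,290,390,350,9.5,"m_s.png",im)
E
```

```text
time: 15.85
ee_pos: [0.5566, 0.3178, 0.076]
eef_rot: [-0.0, 1.0, 0.006, 0.0]
force: [0.6, 0.0, -0.8]
gripper_width: 0.0389
[0.5566 0.3178 0.076 ]
```

View pics/m_w2.png

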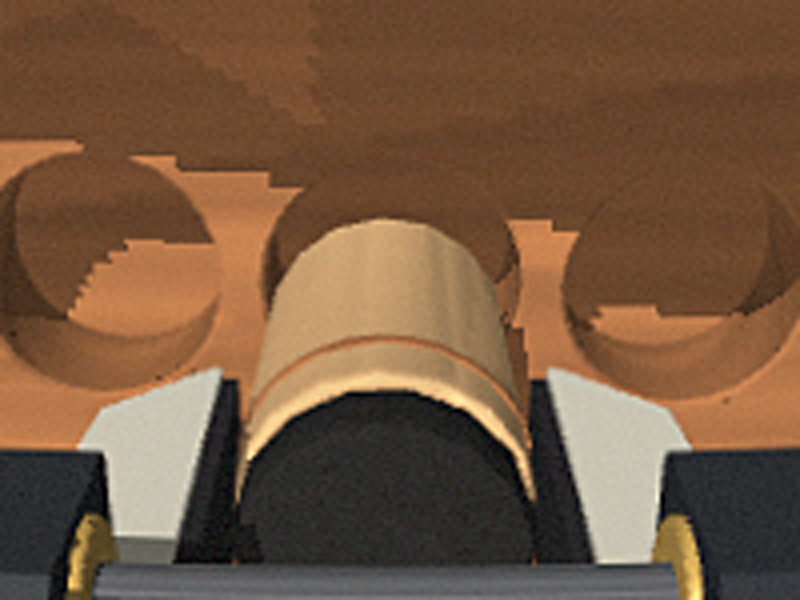

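View pics/m_s.png

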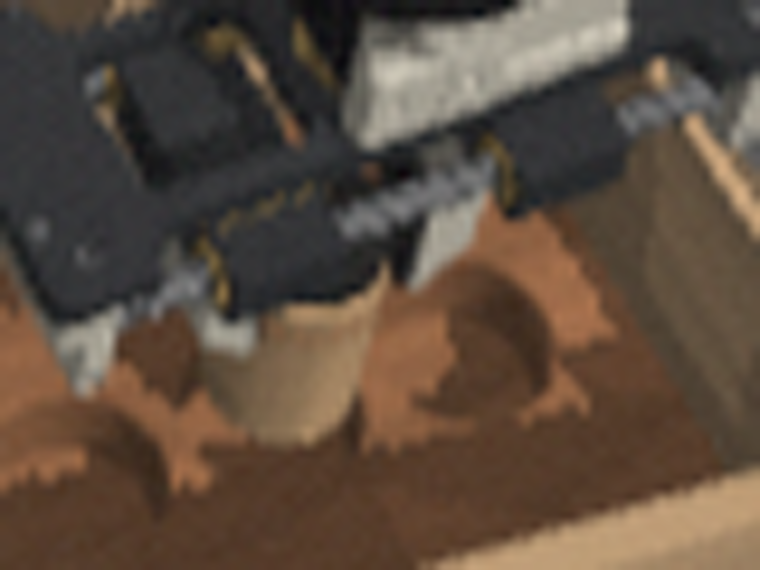

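```bash
python3 - <<'E'
from h import *
s,p,R=state(); print(p.round(4)); zf=p[2]-.0165
M=vision.camera_model("wrist")
g=lambda u,v,z:onz("wrist",180+u/4,160+v/4,z,M).round(4)
print("h1",g(391,276,.047),"h1 far rim",g(391,168,.047),"h1 L/R",g(262,276,.047),g(520,276,.047),"h0",g(102,270,.047))
print("foot far rim",g(388,220,zf),"sides",g(270,305,zf),g(506,305,zf))
g=lambda u,v,z:onz("side",310+u/9.5,290+v/9.5,z).round(4)
print("side foot",g(284,385,zf),"h1",g(270,404,.047))
E
```

```text
[0.5571 0.318  0.0768]
h1 [0.5569 0.3171 0.047 ] h1 far rim [0.5566 0.3376 0.047 ] h1 L/R [0.5333 0.3168 0.047 ] [0.5805 0.3174 0.047 ] h0 [0.5035 0.3175 0.047 ]
foot far rim [0.5561 0.3322 0.0603] sides [0.5358 0.3165 0.0603] [0.5767 0.3169 0.0603]
side foot [0.5563 0.319  0.0603] h1 [0.5572 0.3167 0.047 ]
```

```bash
python3 -m handwheel '[[[0.5,-1,4],[0,0,0]],[[0,0,4],[0,0,0]],[[0,0,4],[0,0,0]],[[0,0,0],[0,0,0]]]'; python3 -m handwheel '[[[0,0,3],[0,0,0]],[[0,0,2],[0,0,0]],[[0,0,0],[0,0,0]]]'
```

```text
time: 16.28
ee_pos: [0.5561, 0.3183, 0.0625]
eef_rot: [0.0, 1.0, 0.006, -0.001]
force: [0.8, -0.5, -0.6]
gripper_width: 0.0388
time: 16.53
ee_pos: [0.5564, 0.3184, 0.0579]
eef_rot: [0.0, 1.0, 0.006, -0.0]
force: [0.6, 0.2, -1.4]
gripper_width: 0.0393
```

```bash
python3 -m handwheel '[[[0,0,3],[0,0,0]],[[0,0,3],[0,0,0]],[[0,0,3],[0,0,0]],[[0,0,0],[0,0,0]]]'; python3 -m handwheel '[[[0,0,3],[0,0,0]],[[0,0,3],[0,0,0]],[[0,0,3],[0,0,0]],[[0,0,0],[0,0,0]]]';python3 -m handwheel '[[[0,0,2],[0,0,0]],[[0,0,1],[0,0,0]],[[0,0,0],[0,0,0]]]'
```

```text
time: 16.87
ee_pos: [0.5563, 0.3184, 0.0486]
eef_rot: [0.0, 1.0, 0.006, -0.001]
force: [0.4, -0.0, -0.8]
gripper_width: 0.0392
time: 17.2
ee_pos: [0.5563, 0.3184, 0.0396]
eef_rot: [0.0, 1.0, 0.006, -0.001]
force: [-0.2, -0.0, -0.9]
gripper_width: 0.039
time: 17.45
ee_pos: [0.5566, 0.3185, 0.0372]
eef_rot: [0.0, 1.0, 0.006, -0.0]
force: [-0.3, -0.1, 0.0]
gripper_width: 0.0392
```

Down without contact. Release and rise.

```bash
python3 -m handwheel '[[[0,0,0],[0,0,0]],[[0,0,0],[0,0,0]],[[0,0,0],[0,0,0]],[[0,0,-4],[0,0,0]],[[0,0,-10],[0,0,0]],[[0,0,-20],[0,0,0]],[[0,0,-30],[0,0,0]],[[0,0,-40],[0,0,0]],[[0,0,-40],[0,0,0]],[[0,0,-40],[0,0,0]],[[0,0,-40],[0,0,0]],[[0,0,0],[0,0,0]]]' 60
python3 - <<'E'
from h import *
s,p,R=state(); print(p.round(4))
im=vision.grab_frame("wrist"); cv2.imwrite("pics/n_w.png",im[:,:,::-1])
im=vision.grab_frame("side"); crop("side",290,250,410,370,5,"n_s.png",im)
E
```

```text
time: 18.45
ee_pos: [0.5595, 0.3198, 0.2727]
eef_rot: [-0.003, 1.0, 0.006, 0.008]
force: [0.3, 0.4, 0.9]
gripper_width: 0.0552
[0.5595 0.3198 0.2727]
```

View pics/n_w.png

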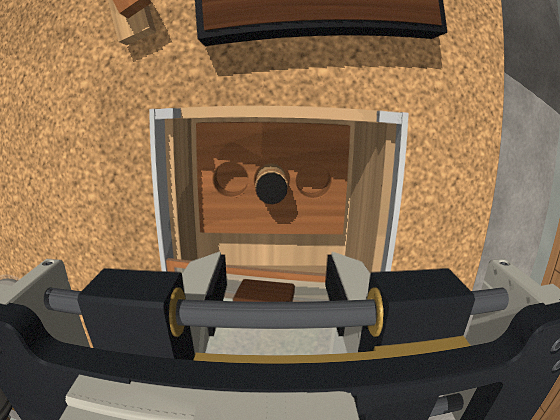

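View pics/n_s.png

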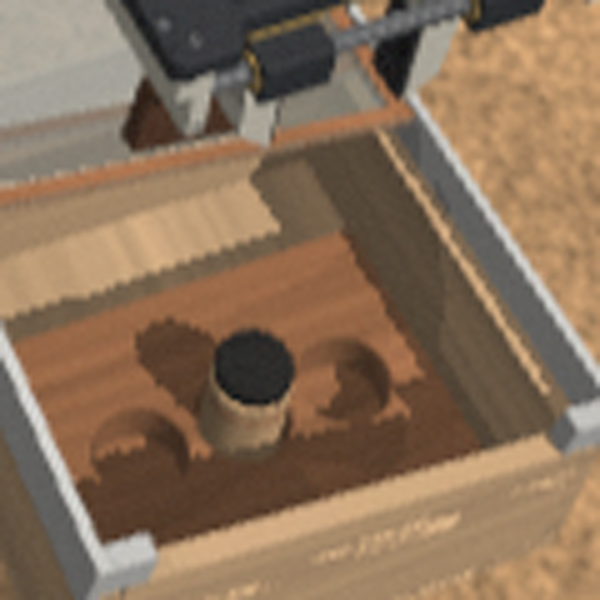

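The stop stands in the middle bore. Now shut the outer door.

```bash
python3 -m handwheel '[[[0,0,0],[0,0,-0.12]],[[0,0,0],[0,0,-0.12]],[[0,0,0],[0,0,-0.12]],[[0,0,0],[0,0,-0.12]],[[0,0,0],[0,0,-0.12]],[[0,0,0],[0,0,-0.12]],[[0,0,0],[0,0,-0.12]],[[0,0,0],[0,0,-0.12]],[[0,0,0],[0,0,-0.12]],[[0,0,0],[0,0,-0.12]],[[0,0,0],[0,0,-0.12]],[[0,0,0],[0,0,-0.12]]]' 45;python3 -m handwheel '[[[0,0,0],[0,0,-0.12]],[[-30,-6,0],[0,0,0]],[[-35,-5,0],[0,0,0]],[[-35,0,0],[0,0,0]],[[0,0,0],[0,0,0]],[[0,0,0],[0,0,0]]]'
```

```text
time: 19.55
ee_pos: [0.556, 0.3182, 0.2599]
eef_rot: [-0.001, 0.746, 0.666, -0.001]
force: [0.7, 0.9, 0.6]
gripper_width: 0.0412
time: 20.05
ee_pos: [0.5454, 0.2169, 0.2607]
eef_rot: [-0.001, 0.708, 0.707, -0.001]
force: [-0.2, 0.8, 0.3]
gripper_width: 0.0416
```

```bash
python3 -m handwheel '[[[0,0,20],[0,0,0]],[[0,0,30],[0,0,0]],[[0,0,30],[0,0,0]],[[0,0,25],[0,0,0]],[[0,0,17],[0,0,0]],[[0,0,8],[0,0,0]],[[0,0,0],[0,0,0]]]'; python3 -m handwheel '[[[0,0,0],[0,0,0]],[[0,0,0],[0,0,0]],[[0,0,0],[0,0,0]],[[0,0,0],[0,0,0]],[[0,0,0],[0,0,0]]]' 0
```

```text
time: 20.63
ee_pos: [0.5443, 0.2191, 0.1289]
eef_rot: [-0.001, 0.706, 0.708, -0.002]
force: [-0.1, -0.9, -0.2]
gripper_width: 0.0415
time: 21.05
ee_pos: [0.5464, 0.2184, 0.1325]
eef_rot: [0.001, 0.707, 0.708, 0.001]
force: [0.2, 0.1, 3.2]
gripper_width: 0.0137
```

```bash
python3 -m handwheel '[[[6,0,0],[0,0,0]],[[12,0,0],[0,0,0]],[[15,0,0],[0,0,0]],[[15,0,0],[0,0,0]],[[15,0,0],[0,0,0]],[[15,0,0],[0,0,0]],[[15,0,0],[0,0,0]],[[15,0,0],[0,0,0]],[[15,0,0],[0,0,0]],[[15,0,0],[0,0,0]],[[10,0,0],[0,0,0]],[[5,0,0],[0,0,0]]]'; python3 -m handwheel '[[[4,0,0],[0,0,0]],[[3,0,0],[0,0,0]],[[2,0,0],[0,0,0]],[[0,0,0],[0,0,0]]]'
```

```text
time: 22.05
ee_pos: [0.5473, 0.3743, 0.1325]
eef_rot: [0.001, 0.706, 0.708, 0.003]
force: [6.1, -2.0, 5.2]
gripper_width: 0.014
time: 22.38
ee_pos: [0.5473, 0.3815, 0.1325]
eef_rot: [0.002, 0.707, 0.708, 0.002]
force: [6.0, -4.4, 5.6]
gripper_width: 0.014
```

```bash
python3 -m handwheel '[[[2,0,0],[0,0,0]],[[0,0,0],[0,0,0]],[[0,0,0],[0,0,0]]]'; python3 -m handwheel '[[[0,0,0],[0,0,0]],[[0,0,0],[0,0,0]],[[0,0,0],[0,0,0]],[[0,0,-10],[0,0,0]],[[0,0,-30],[0,0,0]],[[0,0,-40],[0,0,0]],[[0,0,-40],[0,0,0]],[[-20,0,-20],[0,0,0]],[[-40,0,0],[0,0,0]],[[-40,0,0],[0,0,0]],[[-40,0,0],[0,0,0]],[[-40,0,0],[0,0,0]]]' 45;  python3 -m handwheel '[[[-40,-10,0],[0,0,0]],[[-40,-10,0],[0,0,0]],[[-40,-10,0],[0,0,0]],[[-40,-10,0],[0,0,0]],[[-30,-10,0],[0,0,0]],[[0,0,0],[0,0,0]],[[0,0,0],[0,0,0]]]' 45
python3 - <<'E'
from h import *
s,p,R=state(); print(p.round(4),R.round(3).tolist())
im=vision.grab_frame("wrist"); cv2.imwrite("pics/o_w.png",im[:,:,::-1])
M=vision.camera_model("wrist")
im=vision.grab_frame("top"); cv2.imwrite("pics/o_t.png",im[:,:,::-1])
E
```

```text
time: 22.63
ee_pos: [0.5473, 0.3815, 0.1325]
eef_rot: [0.002, 0.707, 0.707, 0.0]
force: [4.2, -10.1, 6.9]
gripper_width: 0.0137
time: 23.63
ee_pos: [0.5452, 0.2017, 0.2722]
eef_rot: [-0.0, 0.706, 0.708, 0.0]
force: [1.6, -0.1, 0.4]
gripper_width: 0.0413
time: 24.22
ee_pos: [0.496, 0.0116, 0.2723]
eef_rot: [0.0, 0.708, 0.707, 0.001]
force: [-0.6, 0.6, 0.2]
gripper_width: 0.0411
[0.496  0.0116 0.2723] [[0.001, 1.0, 0.001], [1.0, -0.001, 0.001], [0.001, 0.001, -1.0]]
```

View pics/o_w.png

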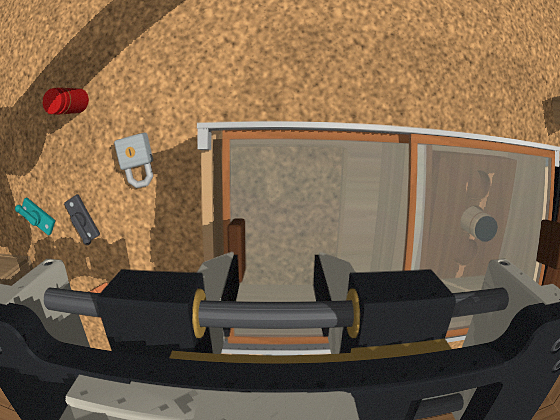

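View pics/o_t.png

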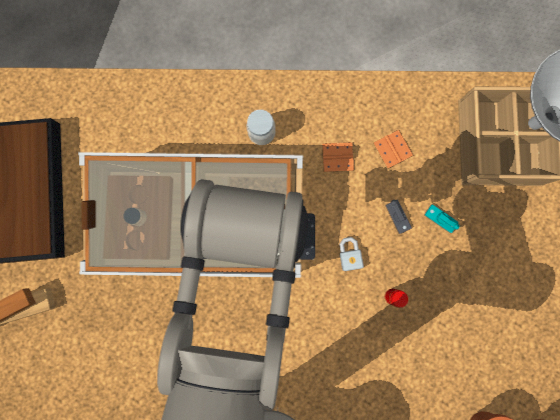

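Outer door is shut on its stop (10 N reaction). Inner pull's fin is at wrist pixel (237, 220–283).

```bash
python3 - <<'E'
from h import *
M=vision.camera_model("wrist")
im=cv2.imread("pics/o_w.png")[:,:,::-1]; crop("wrist",200,190,290,300,6,"o_w2.png",im)
print(onz("wrist",237,226,.178,M).round(4),onz("wrist",237,283,.178,M).round(4),onz("wrist",230,260,.178,M).round(4),onz("wrist",244,260,.178,M).round(4))
E
```

```text
[ 0.5159 -0.0239  0.178 ] [ 0.5776 -0.0267  0.178 ] [ 0.5516 -0.0324  0.178 ] [ 0.5514 -0.0185  0.178 ]
```

View pics/o_w2.png

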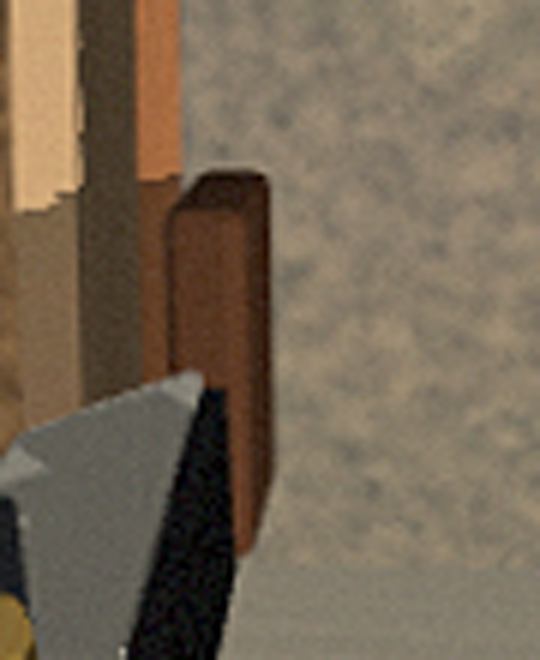

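```bash
python3 -m handwheel '[[[-20,25,15],[0,0,0]],[[-20,25,20],[0,0,0]],[[0,0,25],[0,0,0]],[[0,0,25],[0,0,0]],[[0,0,25],[0,0,0]],[[0,0,20],[0,0,0]],[[0,0,13],[0,0,0]],[[0,0,7],[0,0,0]],[[0,0,0],[0,0,0]]]'; python3 -m handwheel '[[[0,0,0],[0,0,0]],[[0,0,0],[0,0,0]],[[0,0,0],[0,0,0]],[[0,0,0],[0,0,0]],[[0,0,0],[0,0,0]]]' 0
```

```text
time: 25.07
ee_pos: [0.5457, -0.0259, 0.1199]
eef_rot: [-0.001, 0.706, 0.708, -0.001]
force: [-0.0, 0.6, -1.0]
gripper_width: 0.0412
time: 25.48
ee_pos: [0.5467, -0.0277, 0.1223]
eef_rot: [0.001, 0.707, 0.708, 0.0]
force: [0.2, -1.3, 3.2]
gripper_width: 0.0135
```

```bash
python3 -m handwheel '[[[6,0,0],[0,0,0]],[[12,0,0],[0,0,0]],[[14,0,0],[0,0,0]],[[14,0,0],[0,0,0]],[[14,0,0],[0,0,0]],[[14,0,0],[0,0,0]],[[14,0,0],[0,0,0]],[[14,0,0],[0,0,0]],[[14,0,0],[0,0,0]],[[14,0,0],[0,0,0]],[[10,0,0],[0,0,0]],[[5,0,0],[0,0,0]]]'; python3 -m handwheel '[[[3,0,0],[0,0,0]],[[2,0,0],[0,0,0]],[[1,0,0],[0,0,0]],[[0,0,0],[0,0,0]]]'
```

```text
time: 26.48
ee_pos: [0.5476, 0.1192, 0.1223]
eef_rot: [0.001, 0.706, 0.708, 0.002]
force: [4.3, -2.3, 2.2]
gripper_width: 0.0138
time: 26.82
ee_pos: [0.5476, 0.1224, 0.1223]
eef_rot: [0.002, 0.707, 0.708, 0.0]
force: [3.7, -8.8, 1.9]
gripper_width: 0.0136
```

```bash
python3 -m handwheel '[[[0,0,0],[0,0,0]],[[0,0,0],[0,0,0]],[[0,0,0],[0,0,0]],[[0,0,-10],[0,0,0]],[[0,0,-25],[0,0,0]],[[0,0,-35],[0,0,0]],[[0,0,-40],[0,0,0]],[[-20,-5,-35],[0,0,0]],[[-37,-9,0],[0,0,0]],[[-37,-9,0],[0,0,0]],[[-37,-9,0],[0,0,0]],[[-37,-9,0],[0,0,0]]]' 30;  python3 -m handwheel '[[[-37,-9,0],[0,0,0]],[[-37,-9,0],[0,0,0]],[[-37,-9,0],[0,0,0]],[[-37,-9,0],[0,0,0]],[[-37,-9,0],[0,0,0]],[[-20,-2,0],[0,0,0]],[[0,0,0],[0,0,0.12]],[[0,0,0],[0,0,0.12]],[[0,0,0],[0,0,0.12]],[[0,0,0],[0,0,0.12]],[[0,0,0],[0,0,0.12]],[[0,0,0],[0,0,0.12]]]' 100;  python3 -m handwheel '[[[0,0,0],[0,0,0.12]],[[0,0,0],[0,0,0.12]],[[0,0,0],[0,0,0.12]],[[0,0,0],[0,0,0.12]],[[0,0,0],[0,0,0.12]],[[0,0,0],[0,0,0.12]],[[0,0,0],[0,0,0.12]],[[0,0,0],[0,0,0]],[[0,0,0],[0,0,0]]]' 100
python3 - <<'E'
from h import *
s,p,R=state(); print(p.round(4),R.round(3).tolist())
im=vision.grab_frame("wrist"); cv2.imwrite("pics/p_w.png",im[:,:,::-1])
im=vision.grab_frame("top"); cv2.imwrite("pics/p_t.png",im[:,:,::-1])
E
```

```text
time: 27.82
ee_pos: [0.5044, -0.0454, 0.2674]
eef_rot: [0.0, 0.706, 0.708, 0.0]
force: [1.6, -0.6, -0.7]
gripper_width: 0.028
time: 28.82
ee_pos: [0.4585, -0.2491, 0.2671]
eef_rot: [-0.0, 0.912, 0.411, 0.0]
force: [-0.8, -0.0, -0.1]
gripper_width: 0.0915
time: 29.57
ee_pos: [0.4586, -0.2493, 0.2669]
eef_rot: [-0.0, 1.0, 0.008, 0.0]
force: [-0.3, -0.2, -0.4]
gripper_width: 0.0919
[ 0.4586 -0.2493  0.2669] [[1.0, 0.016, 0.0], [0.016, -1.0, 0.0], [0.0, -0.0, -1.0]]
```

View pics/p_w.png

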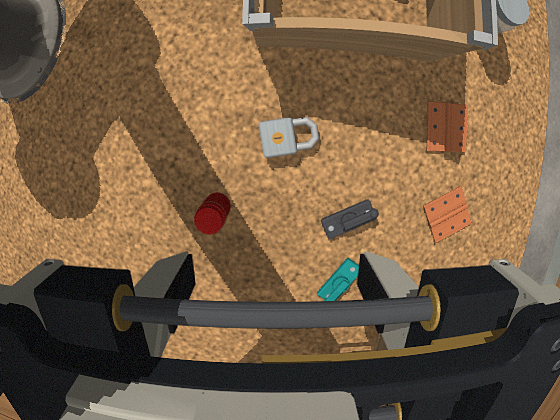

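View pics/p_t.png

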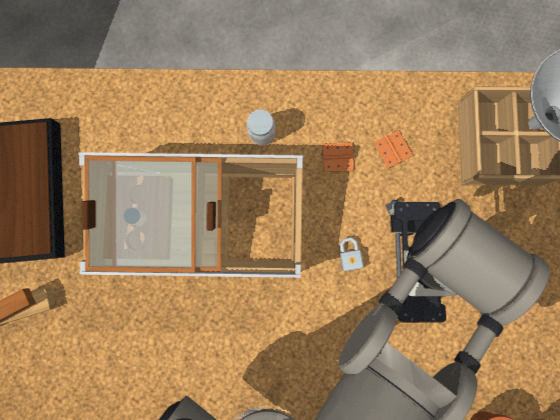

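Padlock at wrist (290,136), body at (279,137), shackle to the right. Sash lock at (350,218); red decoy at (212,213), turquoise at (340,281).

```bash
python3 - <<'E'
from h import *
im=cv2.imread("pics/p_w.png"); hsv=cv2.cvtColor(im,cv2.COLOR_BGR2HSV)
M=vision.camera_model("wrist")
m=((hsv[...,1]<60)&(hsv[...,2]>110)); m[:105]=0;m[165:]=0;m[:,:250]=0;m[:,330:]=0
c=max(cv2.findContours(m.astype(np.uint8),0,2)[0],key=cv2.contourArea)
W=np.array([onz("wrist",*q[0],.024,M)[:2] for q in c]); Ws=np.array([onz("wrist",*q[0],.014,M)[:2] for q in c])
r=cv2.minAreaRect((W*1000).astype(np.float32)); print("rect",r)
crop("wrist",250,100,330,170,9,"p_w2.png",im[:,:,::-1])
E
```

```text
rect ((473.74169921875, -197.9180145263672), (76.91539001464844, 49.70052719116211), 9.341706275939941)
```

View pics/p_w2.png

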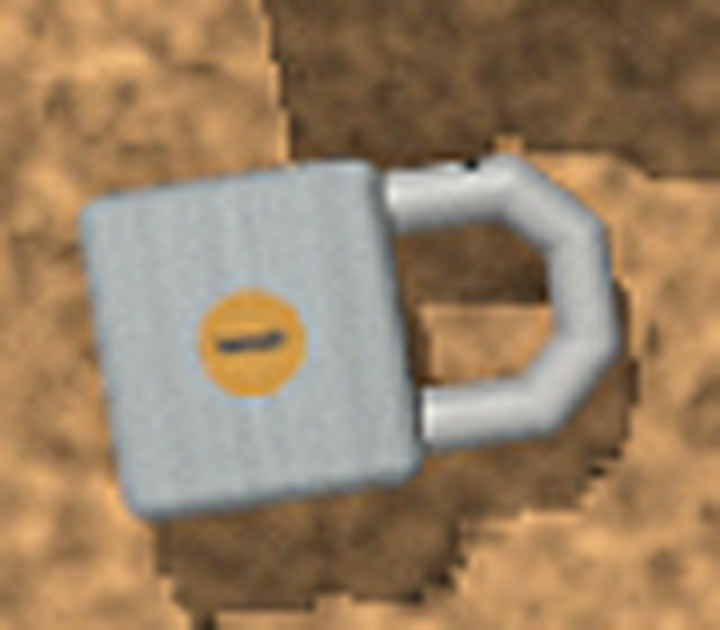

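```bash
python3 -m handwheel '[[[8,-25,20],[0,0,0]],[[8,-24,25],[0,0,0]],[[0,0,30],[0,0,-0.0735]],[[0,0,30],[0,0,-0.0735]],[[0,0,30],[0,0,0]],[[0,0,30],[0,0,0]],[[0,0,30],[0,0,0]],[[0,0,25],[0,0,0]],[[0,0,15],[0,0,0]],[[0,0,8],[0,0,0]],[[0,0,0],[0,0,0]],[[0,0,0],[0,0,0]]]' 100
python3 - <<'E'
from h import *
s,p,R=state(); print(p.round(4),np.degrees(np.arctan2(R[1,0],R[0,0])))
im=vision.grab_frame("wrist"); crop("wrist",160,160,400,340,3.3,"q_w.png",im);cv2.imwrite("pics/q_wf.png",im[:,:,::-1])
im=vision.grab_frame("side"); crop("side",220,120,360,240,5.7,"q_s.png",im)
E
```

```text
time: 30.67
ee_pos: [0.4743, -0.2006, 0.0239]
eef_rot: [0.0, 0.997, 0.08, 0.0]
force: [0.0, -0.4, -0.4]
gripper_width: 0.0918
[ 0.4743 -0.2006  0.0239] 9.1812994378954
```

View pics/q_w.png

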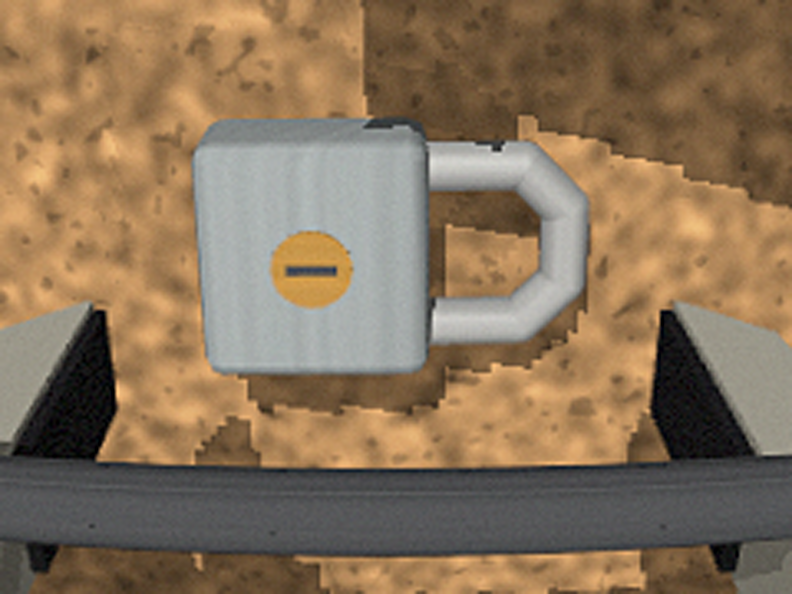

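View pics/q_s.png

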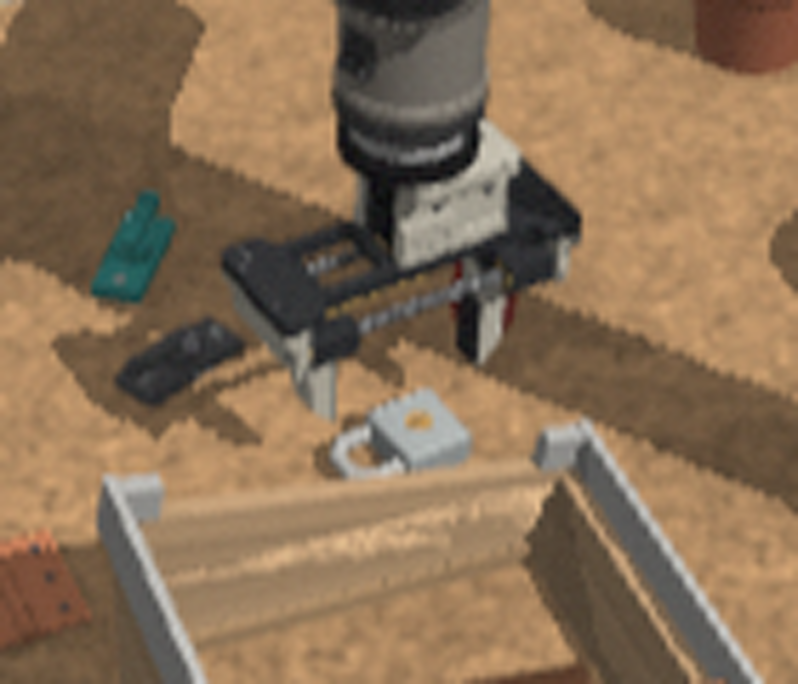

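```bash
python3 - <<'E'
from h import *
s,p,R=state(); M=vision.camera_model("wrist")
for z in(.024,.014): print(z,(proj("wrist",[p[0],p[1],z],M)-[160,160])*3.3)
g=lambda u,v,z:R.T@(onz("wrist",160+u/3.3,160+v/3.3,z,M)-p)*1000
print(g(310,258,.024).round(1),g(588,242,.012).round(1),g(203,260,.024).round(1))
E
```

```text
0.024 [391.1664196  277.31635212]
0.014 [390.71232154 257.93028527]
[-15.8  -4.1   0.7] [41.  -2.5 12.8] [-36.9  -3.5   0.6]
```

```bash
python3 -m handwheel '[[[1.5,-1,10],[0,0,0]],[[0,0,15],[0,0,0]],[[0,0,12],[0,0,0]],[[0,0,6],[0,0,0]],[[0,0,0],[0,0,0]]]'; python3 -m handwheel '[[[0,0,4],[0,0,0]],[[0,0,3],[0,0,0]],[[0,0,0],[0,0,0]]]'; python3 -m handwheel '[[[0,0,3],[0,0,0]],[[0,0,2],[0,0,0]],[[0,0,0],[0,0,0]]]'
python3 - <<'E'
from h import *
im=vision.grab_frame("wrist"); crop("wrist",160,180,400,340,3.3,"r_w.png",im)
im=vision.grab_frame("side"); crop("side",220,140,360,240,5.7,"r_s.png",im)
E
```

```text
time: 31.18
ee_pos: [0.4747, -0.1987, -0.0206]
eef_rot: [-0.001, 0.997, 0.08, -0.001]
force: [-0.2, 0.4, 0.7]
gripper_width: 0.0916
time: 31.43
ee_pos: [0.4753, -0.1992, -0.0266]
eef_rot: [0.0, 0.997, 0.08, 0.0]
force: [0.3, -1.2, -0.4]
gripper_width: 0.0918
time: 31.68
ee_pos: [0.4751, -0.1991, -0.0318]
eef_rot: [-0.0, 0.997, 0.08, -0.0]
force: [0.7, 0.6, -0.4]
gripper_width: 0.0919
```

View pics/r_w.png

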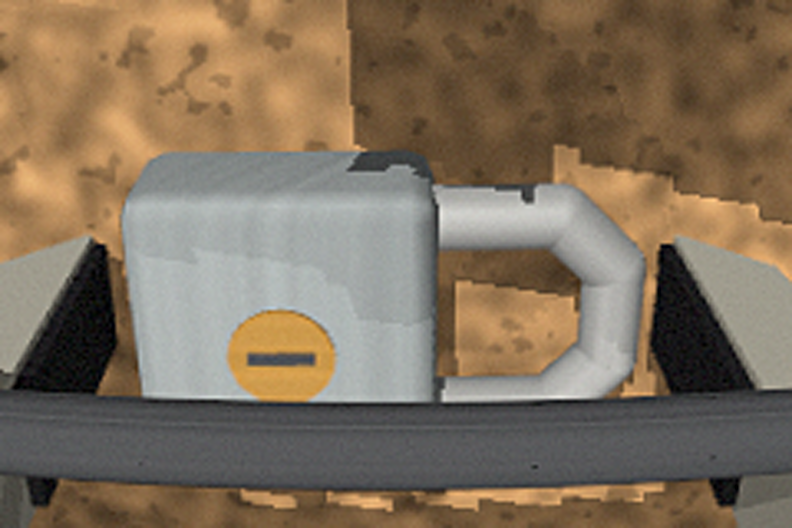

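View pics/r_s.png

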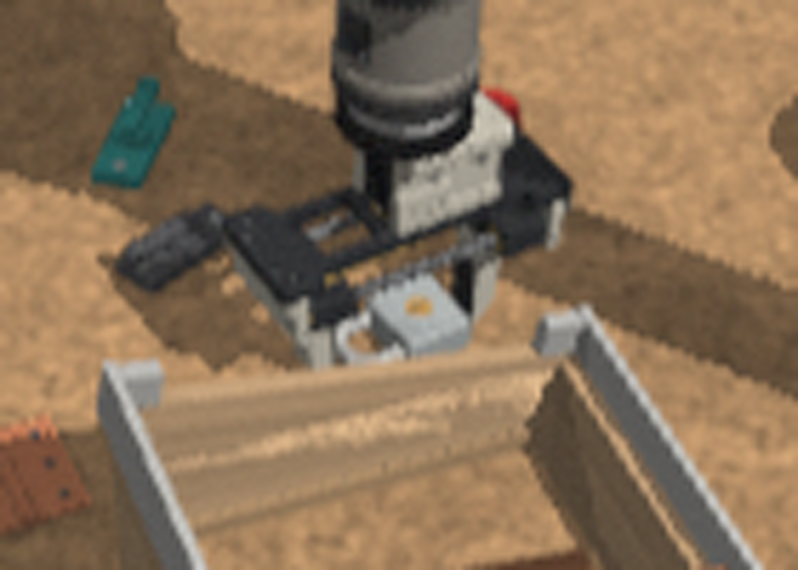

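```bash
python3 -m handwheel '[[[0,0,0],[0,0,0]],[[0,0,0],[0,0,0]],[[0,0,0],[0,0,0]],[[0,0,0],[0,0,0]],[[0,0,0],[0,0,0]]]' 0; python3 -m handwheel '[[[0,0,-4],[0,0,0]],[[0,0,-10],[0,0,0]],[[0,0,-15],[0,0,0]],[[0,0,-15],[0,0,0]],[[0,0,0],[0,0,0]],[[0,0,0],[0,0,0]]]'
python3 - <<'E'
from h import *
im=vision.grab_frame("wrist"); crop("wrist",160,180,400,340,3.3,"s_w.png",im)
im=vision.grab_frame("side"); crop("side",220,120,360,220,5.7,"s_s.png",im)
E
```

```text
time: 32.2
ee_pos: [0.4755, -0.1993, -0.0314]
eef_rot: [0.0, 0.997, 0.08, 0.0]
force: [1.1, -0.1, 1.0]
gripper_width: 0.0787
time: 32.7
ee_pos: [0.4757, -0.1994, 0.0133]
eef_rot: [0.001, 0.997, 0.08, 0.001]
force: [-0.1, 1.1, -3.6]
gripper_width: 0.0784
```

View pics/s_w.png

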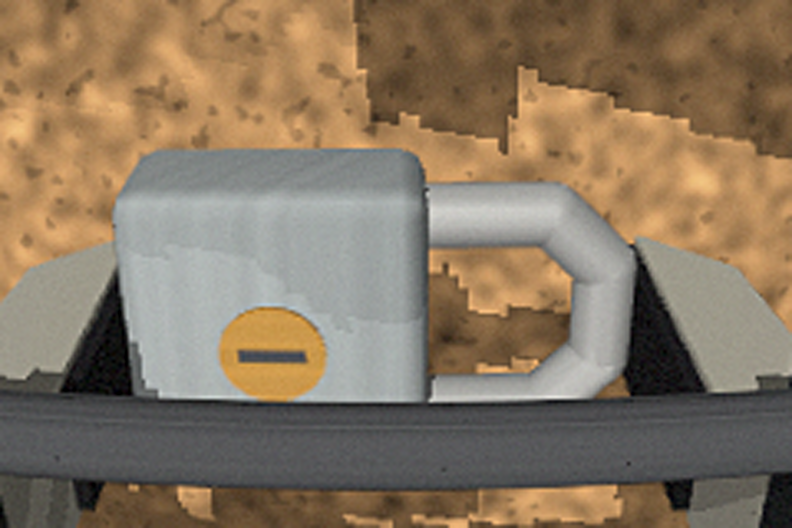

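View pics/s_s.png

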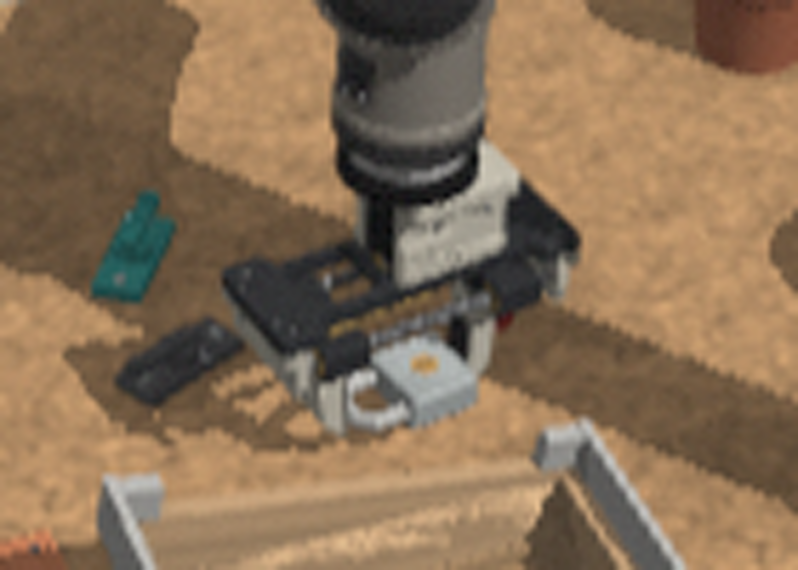

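Held level (78.4 mm, 3.6 N). Carry it over the right bay.

```bash
python3 -m handwheel '[[[0,0,-20],[0,0,0.04]],[[0,0,-30],[0,0,0.04]],[[0,0,-35],[0,0,0.04]],[[0,0,-35],[0,0,0.04]],[[0,0,-35],[0,0,0]],[[0,0,-25],[0,0,0]],[[10,-25,-10],[0,0,0]],[[15,-35,0],[0,0,0]],[[17,-37,0],[0,0,0]],[[17,-37,0],[0,0,0]],[[15,-33,0],[0,0,0]],[[6,-18,0],[0,0,0]]]';python3 -m handwheel '[[[0,0,0],[0,0,0]],[[0,0,0],[0,0,0]]]'
python3 - <<'E'
from h import *
s,p,R=state(); print(p.round(4),np.degrees(np.arctan2(R[1,0],R[0,0])))
im=vision.grab_frame("wrist"); cv2.imwrite("pics/t_w.png",im[:,:,::-1])
E
```

```text
time: 33.8
ee_pos: [0.556, -0.0104, 0.201]
eef_rot: [-0.001, 1.0, 0.001, -0.001]
force: [-0.0, 0.1, -3.1]
gripper_width: 0.0784
time: 33.97
ee_pos: [0.5549, -0.0132, 0.201]
eef_rot: [-0.0, 1.0, 0.001, -0.001]
force: [0.3, 0.2, -3.8]
gripper_width: 0.0782
[ 0.5549 -0.0132  0.201 ] 0.09916769733881413
```

View pics/t_w.png

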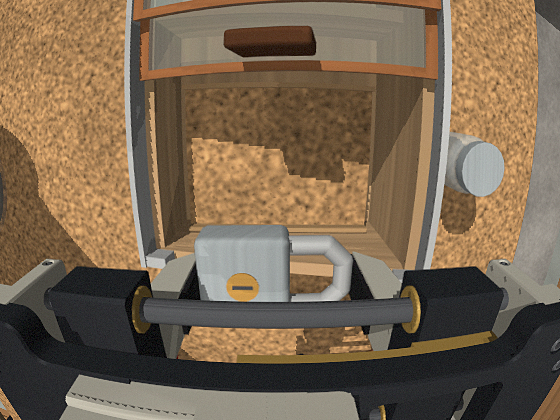

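```bash
python3 - <<'E'
from h import *
M=vision.camera_model("wrist")
for u,v,z in((190,150,.047),(371,150,.047),(280,88,.047),(280,222,.047),(280,70,.133)): print((u,v),onz("wrist",u,v,z,M).round(4))
im=cv2.imread("pics/t_w.png")[:,:,::-1]; crop("wrist",120,60,450,280,2.4,"t_w2.png",im)
E
```

```text
(190, 150) [0.459  0.0293 0.047 ]
(371, 150) [0.6569 0.0298 0.047 ]
(280, 88) [0.557  0.0941 0.047 ]
(280, 222) [ 0.5574 -0.0535  0.047 ]
(280, 70) [0.5562 0.1023 0.133 ]
```

View pics/t_w2.png

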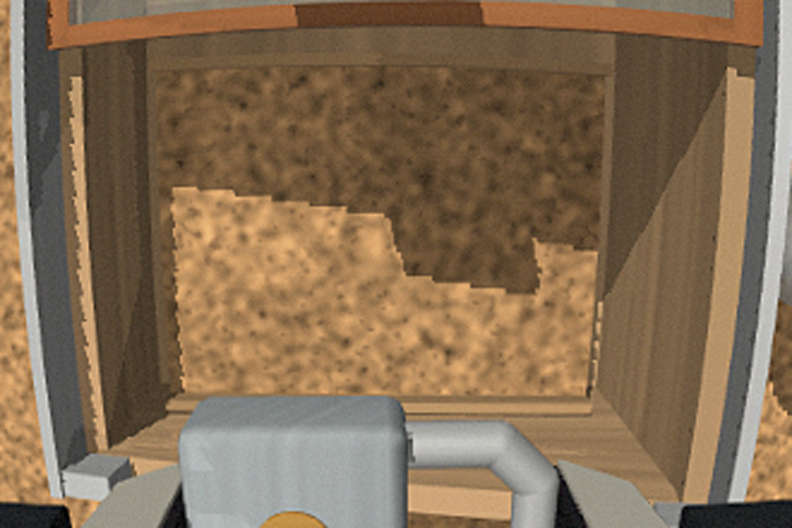

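```bash
python3 -m handwheel '[[[2,4,20],[0,0,0]],[[0,0,25],[0,0,0]],[[0,0,25],[0,0,0]],[[0,0,25],[0,0,0]],[[0,0,0],[0,0,0]],[[0,0,0],[0,0,0]]]'
python3 - <<'E'
from h import *
s,p,R=state(); print(p.round(4),s['force'].round(1))
im=vision.grab_frame("side"); crop("side",210,120,390,270,4.4,"u_s.png",im)
im=vision.grab_frame("wrist"); cv2.imwrite("pics/u_w.png",im[:,:,::-1])
E
```

```text
time: 34.52
ee_pos: [0.5562, -0.0193, 0.1066]
eef_rot: [-0.0, 1.0, -0.001, -0.002]
force: [0.5, -0.2, -2.5]
gripper_width: 0.0782
[ 0.5562 -0.0193  0.1066] [ 0.5 -0.2 -2.5]
```

View pics/u_s.png

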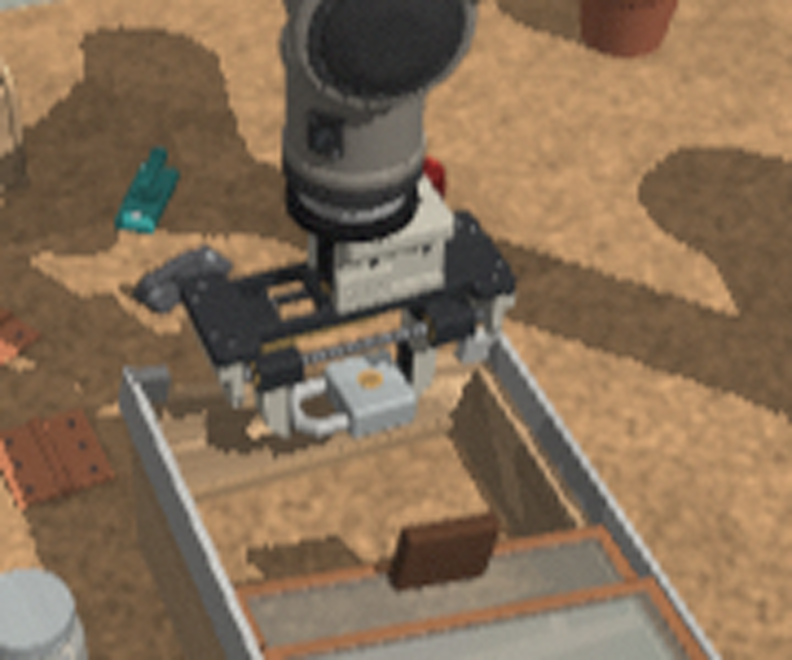

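View pics/u_w.png

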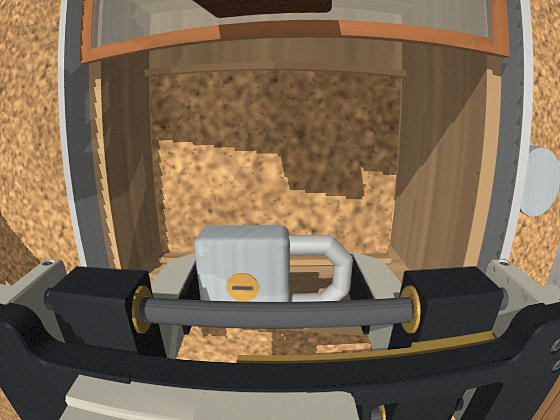

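```bash
python3 -m handwheel '[[[0,-2,12],[0,0,0]],[[0,0,12],[0,0,0]],[[0,0,10],[0,0,0]],[[0,0,6],[0,0,0]],[[0,0,0],[0,0,0]]]'; python3 -m handwheel '[[[0,0,10],[0,0,0]],[[0,0,10],[0,0,0]],[[0,0,8],[0,0,0]],[[0,0,0],[0,0,0]]]'; python3 -m handwheel '[[[0,0,7],[0,0,0]],[[0,0,5],[0,0,0]],[[0,0,3],[0,0,0]],[[0,0,0],[0,0,0]]]'; python3 -m handwheel '[[[0,0,2],[0,0,0]],[[0,0,2],[0,0,0]],[[0,0,0],[0,0,0]]]'
```

```text
time: 35.03
ee_pos: [0.5571, -0.0163, 0.067]
eef_rot: [-0.0, 1.0, -0.0, -0.0]
force: [0.2, 0.2, -3.4]
gripper_width: 0.0782
time: 35.37
ee_pos: [0.556, -0.016, 0.0374]
eef_rot: [-0.0, 1.0, -0.0, -0.002]
force: [-1.0, -0.7, -3.5]
gripper_width: 0.0784
time: 35.7
ee_pos: [0.5569, -0.0162, 0.0237]
eef_rot: [-0.0, 1.0, -0.0, -0.001]
force: [0.1, 0.2, -2.8]
gripper_width: 0.0785
time: 35.95
ee_pos: [0.5573, -0.0162, 0.0203]
eef_rot: [-0.0, 1.0, -0.0, -0.0]
force: [-0.1, -0.3, -2.8]
gripper_width: 0.0785
```

```bash
python3 -m handwheel '[[[0,0,2],[0,0,0]],[[0,0,1],[0,0,0]],[[0,0,0],[0,0,0]]]'; python3 -m handwheel '[[[0,0,1],[0,0,0]],[[0,0,0],[0,0,0]]]';  python3 -m handwheel '[[[0,0,1],[0,0,0]],[[0,0,0],[0,0,0]]]'
```

```text
time: 36.2
ee_pos: [0.5572, -0.0162, 0.0173]
eef_rot: [-0.0, 1.0, -0.0, -0.0]
force: [-0.2, 0.4, -2.8]
gripper_width: 0.0783
time: 36.37
ee_pos: [0.5573, -0.0162, 0.0164]
eef_rot: [-0.0, 1.0, -0.0, -0.0]
force: [0.1, 0.1, -2.7]
gripper_width: 0.0785
time: 36.53
ee_pos: [0.5575, -0.0162, 0.0156]
eef_rot: [-0.0, 1.0, -0.0, 0.0]
force: [-0.4, 0.2, -2.0]
gripper_width: 0.0783
```

```bash
python3 -m handwheel '[[[0,0,0],[0,0,0]],[[0,0,0],[0,0,0]],[[0,0,0],[0,0,0]],[[0,0,-5],[0,0,0]],[[0,0,-10],[0,0,0]],[[0,0,-20],[0,0,0]],[[0,0,-30],[0,0,0]],[[0,0,-40],[0,0,0]],[[0,0,-40],[0,0,0]],[[0,0,-40],[0,0,0]],[[0,20,-40],[0,0,0]],[[0,0,0],[0,0,0]]]' 95
python3 - <<'E'
from h import *
im=vision.grab_frame("side"); crop("side",210,120,390,270,4.4,"v_s.png",im)
s,p,R=state(); print(p)
im=vision.grab_frame("wrist"); cv2.imwrite("pics/v_w.png",im[:,:,::-1]); np.save("v_T.npy",vision.camera_model("wrist")["T"])
E
```

```text
time: 37.53
ee_pos: [0.5608, -0.0374, 0.2473]
eef_rot: [0.002, 1.0, -0.001, 0.008]
force: [0.4, -0.4, -0.2]
gripper_width: 0.0876
[ 0.55947181 -0.03628893  0.24333635]
```

View pics/v_s.png

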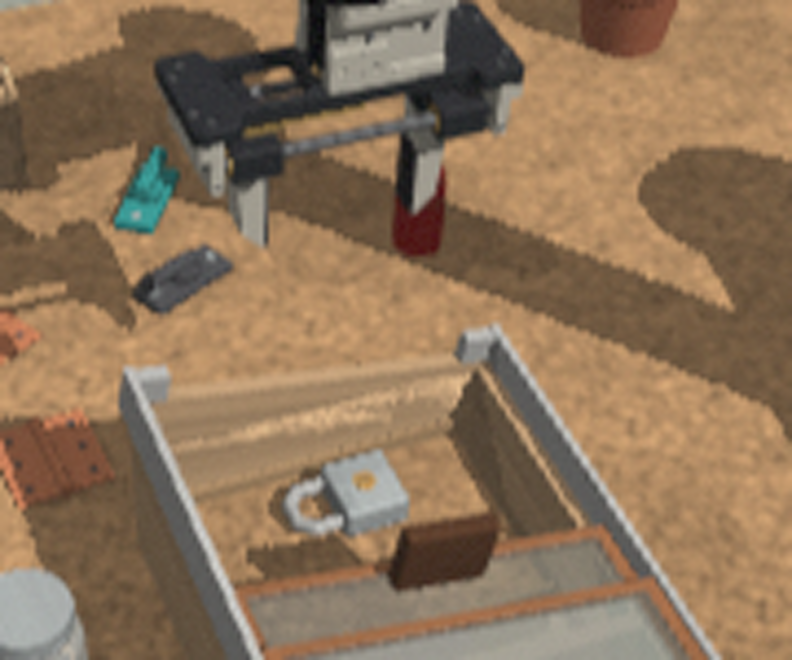

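View pics/v_w.png

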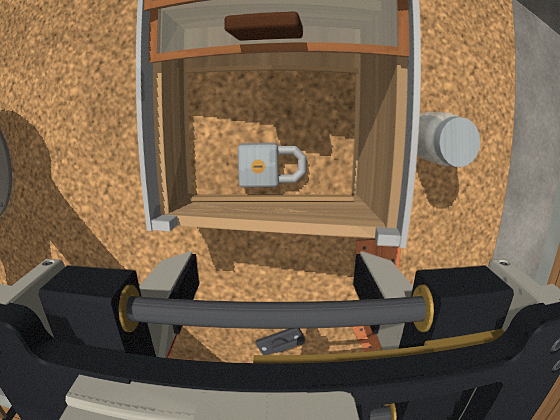

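Padlock lies flat on the cork. Now move to look at the sash lock with the jaws turned to it.

```bash
python3 - <<'E'
from h import *
M=dict(vision.camera_model("wrist")); M["T"]=np.load("v_T.npy")
for n,u,v,z in(("lip+",260,72,.047),("lip-",260,197,.047),("body +y edge",258,143,.071),("body -y edge",258,186,.071),("body -x",238,165,.071),("shackle +x",306,165,.06)): print(n,onz("wrist",u,v,z,M).round(4))
E
python3 -m handwheel '[[[-3,20,0],[0,0,0]],[[-4,37,0],[0,0,0]],[[-4,37,0],[0,0,0]],[[-4,37,0],[0,0,0]],[[-4,37,0],[0,0,0]],[[-4,37,0],[0,0,0]],[[-4,37,0],[0,0,0]],[[-4,37,0],[0,0,0]],[[-4,20,0],[0,0,0]],[[0,0,0],[0,0,0.122]],[[0,0,0],[0,0,0.122]],[[0,0,0],[0,0,0.122]]]' 65;python3 -m handwheel '[[[0,0,0],[0,0,0.122]],[[0,0,0],[0,0,0.122]],[[0,0,0],[0,0,0.122]],[[0,0,0],[0,0,0.122]],[[0,0,0],[0,0,0.122]],[[0,0,0],[0,0,0.122]],[[0,0,0],[0,0,0]],[[0,0,0],[0,0,0]]]'
python3 - <<'E'
from h import *
s,p,R=state(); print(p.round(4),np.degrees(np.arctan2(R[1,0],R[0,0])))
np.save("w_T.npy",vision.camera_model("wrist")["T"])
im=vision.grab_frame("wrist"); cv2.imwrite("pics/w_w.png",im[:,:,::-1])
E
```

```text
lip+ [0.5392 0.0949 0.047 ]
lip- [ 0.5378 -0.056   0.047 ]
body +y edge [0.5375 0.0126 0.071 ]
body -y edge [ 0.5368 -0.0365  0.071 ]
body -x [ 0.5146 -0.012   0.071 ]
shackle +x [ 0.5923 -0.0141  0.06  ]
time: 38.63
ee_pos: [0.5212, -0.3336, 0.2357]
eef_rot: [-0.001, 0.983, -0.186, -0.002]
force: [0.3, 0.9, -0.6]
gripper_width: 0.0594
time: 39.3
ee_pos: [0.5217, -0.3332, 0.2364]
eef_rot: [-0.0, 0.854, -0.52, -0.001]
force: [0.4, 0.5, 0.8]
gripper_width: 0.0597
[ 0.5217 -0.3332  0.2364] -62.73156721104014
```

View pics/w_w.png

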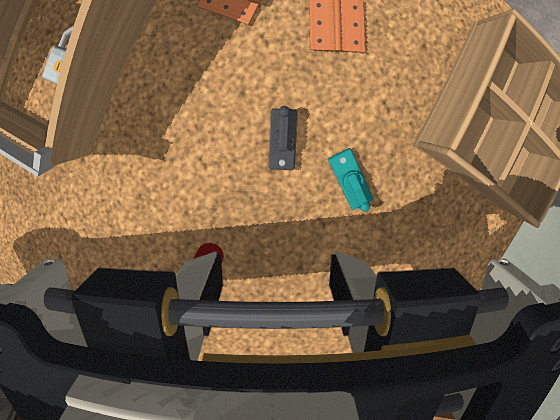

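```bash
python3 - <<'E'
from h import *
im=cv2.imread("pics/w_w.png"); hsv=cv2.cvtColor(im,cv2.COLOR_BGR2HSV)
M=vision.camera_model("wrist"); s,p,R=state()
m=((hsv[...,2]<105)&(hsv[...,1]<75)); m[:95]=0;m[180:]=0;m[:,:260]=0;m[:,310:]=0
c=max(cv2.findContours(m.astype(np.uint8),0,2)[0],key=cv2.contourArea)
W=np.array([(R.T@(onz("wrist",*q[0],.011,M)-p))[:2] for q in c])*1000
print("rect in tool frame mm",cv2.minAreaRect(W.astype(np.float32)))
crop("wrist",255,95,315,180,7,"w_w2.png",im[:,:,::-1])
E
```

```text
rect in tool frame mm ((9.006648063659668, -48.30644607543945), (33.31671142578125, 82.23808288574219), 2.850804090499878)
```

View pics/w_w2.png

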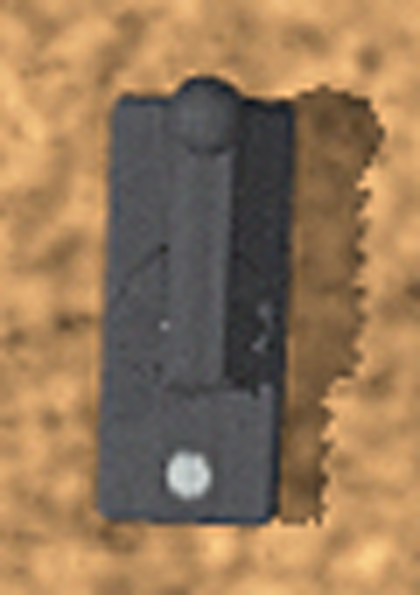

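```bash
python3 -m handwheel '[[[4.5,-23,20],[0,0,0]],[[4.5,-22.5,25],[0,0,0]],[[0,0,30],[0,0,0.05]],[[0,0,30],[0,0,0]],[[0,0,30],[0,0,0]],[[0,0,30],[0,0,0]],[[0,0,25],[0,0,0]],[[0,0,15],[0,0,0]],[[0,0,8],[0,0,0]],[[0,0,0],[0,0,0]],[[0,0,0],[0,0,0]]]'
python3 - <<'E'
from h import *
s,p,R=state(); print(p.round(4),np.degrees(np.arctan2(R[1,0],R[0,0])))
im=vision.grab_frame("wrist"); cv2.imwrite("pics/x_wf.png",im[:,:,::-1]); crop("wrist",180,150,380,310,4,"x_w.png",im)
for z in(.011,.027): print((proj("wrist",[p[0],p[1],z])-[180,150])*4)
im=vision.grab_frame("side"); crop("side",210,120,310,220,6,"x_s.png",im)
E
```

```text
time: 40.27
ee_pos: [0.567, -0.3212, 0.025]
eef_rot: [-0.0, 0.84, -0.543, 0.0]
force: [0.2, -1.0, 0.2]
gripper_width: 0.0598
[ 0.567  -0.3212  0.025 ] -65.74482348023142
[379.38081833 337.58846421]
[379.33602564 374.27962221]
```

View pics/x_w.png

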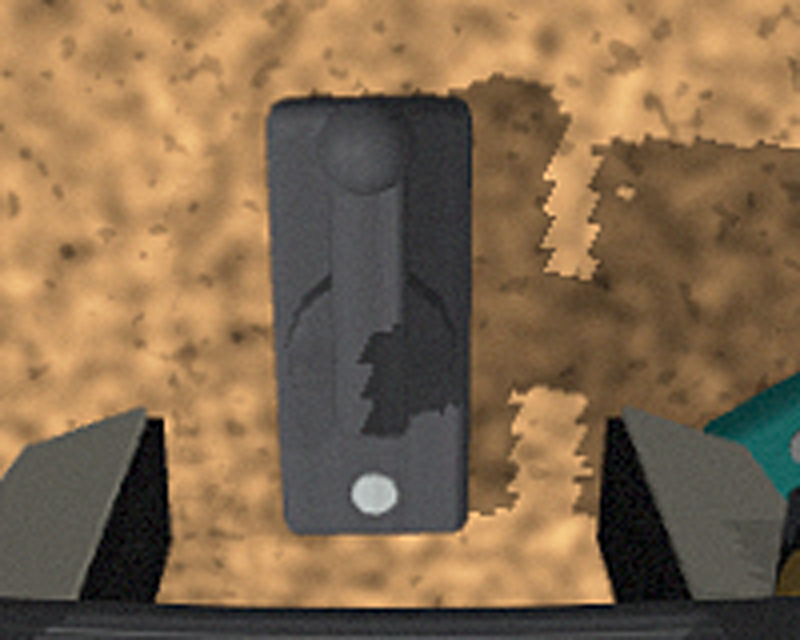

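View pics/x_s.png

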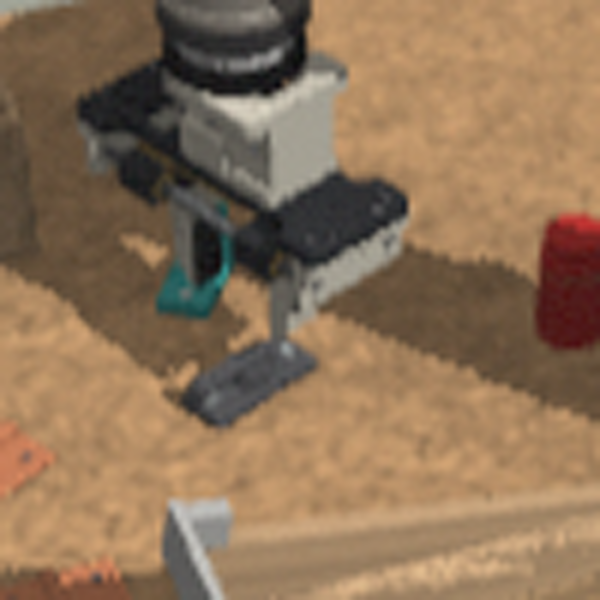

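```bash
python3 - <<'E'
from h import *
s,p,R=state()
for u,v in((368,102),(374,530),(270,300),(470,300)): print((R.T@(onz("wrist",180+u/4,150+v/4,.011)-p)*1000).round(1))
E
```

```text
[ -2.3 -40.5  15.3]
[-1.6 38.4 15.2]
[-19.1  -6.4  15.2]
[14.9 -6.4 15.3]
```

```bash
python3 -m handwheel '[[[-2,1,0],[0,0,0]],[[0,0,0],[0,0,0]],[[0,0,12],[0,0,0]],[[0,0,15],[0,0,0]],[[0,0,12],[0,0,0]],[[0,0,6],[0,0,0]],[[0,0,0],[0,0,0]]]' 55;python3 -m handwheel '[[[0,0,5],[0,0,0]],[[0,0,4],[0,0,0]],[[0,0,0],[0,0,0]]]'; python3 -m handwheel '[[[0,0,3],[0,0,0]],[[0,0,1],[0,0,0]],[[0,0,0],[0,0,0]]]'
```

```text
time: 40.95
ee_pos: [0.5638, -0.3189, -0.0226]
eef_rot: [-0.0, 0.84, -0.543, -0.002]
force: [-0.3, 0.8, 0.4]
gripper_width: 0.0503
time: 41.2
ee_pos: [0.5648, -0.3196, -0.0298]
eef_rot: [-0.0, 0.84, -0.543, -0.0]
force: [-1.1, -0.1, 0.2]
gripper_width: 0.0506
time: 41.45
ee_pos: [0.565, -0.3197, -0.0333]
eef_rot: [-0.0, 0.84, -0.543, -0.0]
force: [-1.0, -0.1, -0.2]
gripper_width: 0.0505
```

```bash
python3 -m handwheel '[[[0,0,0.5],[0,0,0]],[[0,0,0],[0,0,0]],[[0,0,0],[0,0,0]],[[0,0,0],[0,0,0]],[[0,0,0],[0,0,0]],[[0,0,0],[0,0,0]]]' 0; python3 -m handwheel '[[[0,0,-4],[0,0,0]],[[0,0,-10],[0,0,0]],[[0,0,-20],[0,0,0]],[[0,0,-20],[0,0,0]],[[0,0,0],[0,0,0]],[[0,0,0],[0,0,0]]]'
python3 - <<'E'
from h import *
im=vision.grab_frame("wrist"); crop("wrist",180,150,380,310,4,"y_w.png",im)
im=vision.grab_frame("side"); crop("side",210,120,310,220,6,"y_s.png",im)
E
```

```text
time: 41.95
ee_pos: [0.5651, -0.3198, -0.0336]
eef_rot: [-0.0, 0.84, -0.543, 0.0]
force: [-1.0, 0.8, 1.2]
gripper_width: 0.0336
time: 42.45
ee_pos: [0.5657, -0.3202, 0.0214]
eef_rot: [0.0, 0.84, -0.543, 0.001]
force: [-0.4, -0.0, -3.3]
gripper_width: 0.0337
```

View pics/y_w.png

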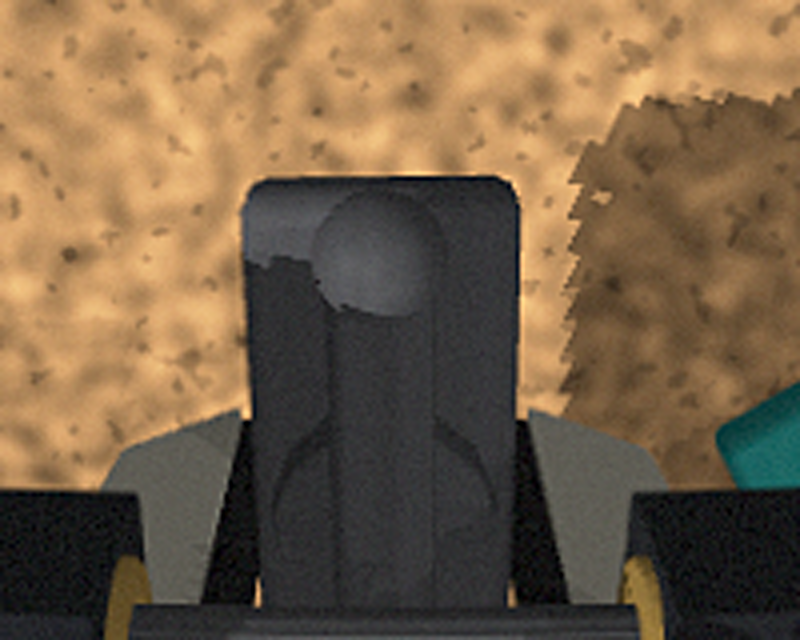

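View pics/y_s.png

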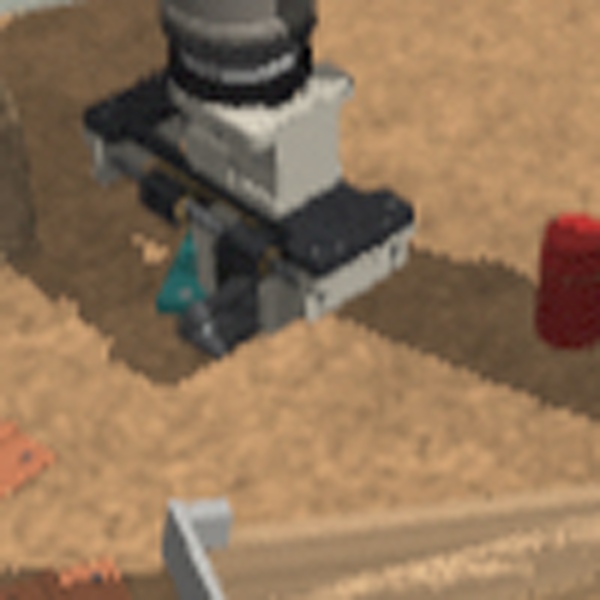

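```bash
python3 -m handwheel '[[[0,0,-15],[0,0,0]],[[0,0,-25],[0,0,0]],[[0,0,-30],[0,0,-0.1147]],[[0,0,-30],[0,0,-0.1147]],[[0,0,-30],[0,0,-0.1147]],[[0,0,-30],[0,0,-0.1147]],[[0,0,-30],[0,0,-0.1147]],[[0,0,-8],[0,0,-0.1147]],[[0,0,0],[0,0,-0.1147]],[[0,0,0],[0,0,-0.1147]],[[0,0,0],[0,0,-0.1147]],[[0,0,0],[0,0,-0.1147]]]'; python3 -m handwheel '[[[-1,-20,0],[0,0,0]],[[-2,-37,0],[0,0,0]],[[-2,-37,0],[0,0,0]],[[-2,-37,0],[0,0,0]],[[-2,-37,0],[0,0,0]],[[-2,-37,0],[0,0,0]],[[-2,-37,0],[0,0,0]],[[-2,-37,0],[0,0,0]],[[-2,-37,0],[0,0,0]],[[-1,-35,0],[0,0,0]],[[0,-20,0],[0,0,0]],[[0,0,0],[0,0,0]]]'
python3 - <<'E'
from h import *
s,p,R=state(); print(p.round(4),np.degrees(np.arctan2(R[1,0],R[0,0])))
im=vision.grab_frame("wrist"); cv2.imwrite("pics/z_w.png",im[:,:,::-1])
im=vision.grab_frame("side"); crop("side",210,120,390,270,4.4,"z_s.png",im)
E
```

```text
time: 43.55
ee_pos: [0.5645, -0.3194, 0.2162]
eef_rot: [-0.001, 1.0, 0.002, -0.001]
force: [-0.6, 0.1, -2.9]
gripper_width: 0.0336
time: 44.55
ee_pos: [0.5465, 0.0556, 0.2168]
eef_rot: [-0.001, 1.0, 0.001, -0.001]
force: [0.9, -0.4, -2.4]
gripper_width: 0.0333
[0.5465 0.0556 0.2168] 0.15951885709134647
```

View pics/z_w.png

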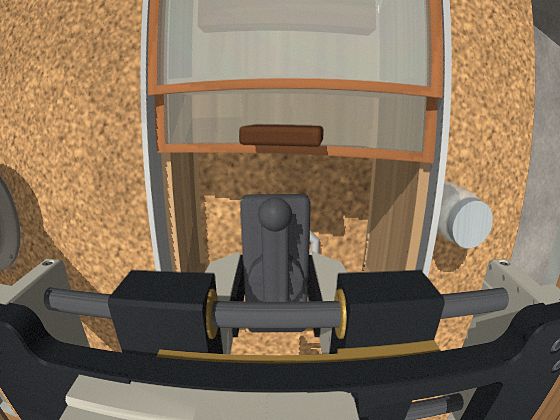

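View pics/z_s.png

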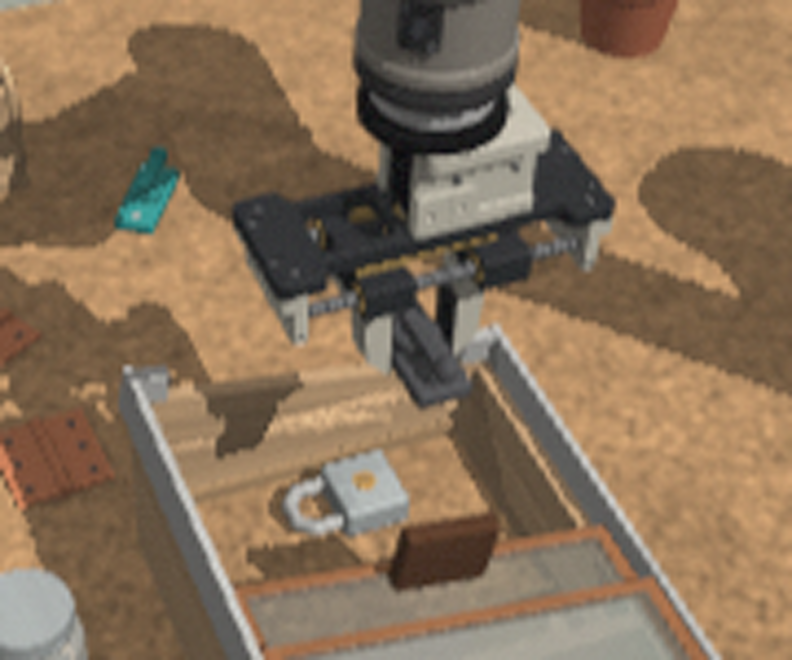

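```bash
python3 -m handwheel '[[[0,0,15],[0,0,0]],[[0,0,20],[0,0,0]],[[0,0,25],[0,0,0]],[[0,0,25],[0,0,0]],[[0,0,20],[0,0,0]],[[0,0,12],[0,0,0]],[[0,0,0],[0,0,0]]]'; python3 -m handwheel '[[[0,0,12],[0,0,0]],[[0,0,14],[0,0,0]],[[0,0,14],[0,0,0]],[[0,0,12],[0,0,0]],[[0,0,6],[0,0,0]],[[0,0,0],[0,0,0]],[[0,0,0],[0,0,0]]]'
python3 - <<'E'
from h import *
s,p,R=state(); print(p.round(4),np.degrees(np.arctan2(R[1,0],R[0,0])))
im=vision.grab_frame("wrist"); cv2.imwrite("pics/za_w.png",im[:,:,::-1])
im=vision.grab_frame("side"); crop("side",240,190,360,290,6.5,"za_s.png",im)
E
```

```text
time: 45.23
ee_pos: [0.5454, 0.0497, 0.0976]
eef_rot: [0.0, 1.0, -0.002, -0.004]
force: [-1.1, 0.3, -2.9]
gripper_width: 0.0337
time: 45.82
ee_pos: [0.5481, 0.0507, 0.0437]
eef_rot: [0.0, 1.0, -0.001, 0.0]
force: [-0.9, 0.0, -2.5]
gripper_width: 0.0335
[0.5481 0.0507 0.0437] -0.14081023153812325
```

View pics/za_w.png

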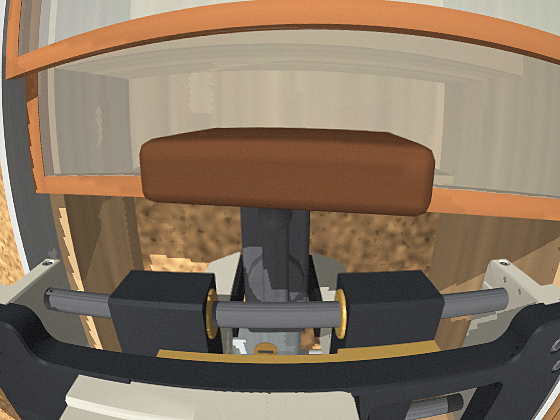

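View pics/za_s.png

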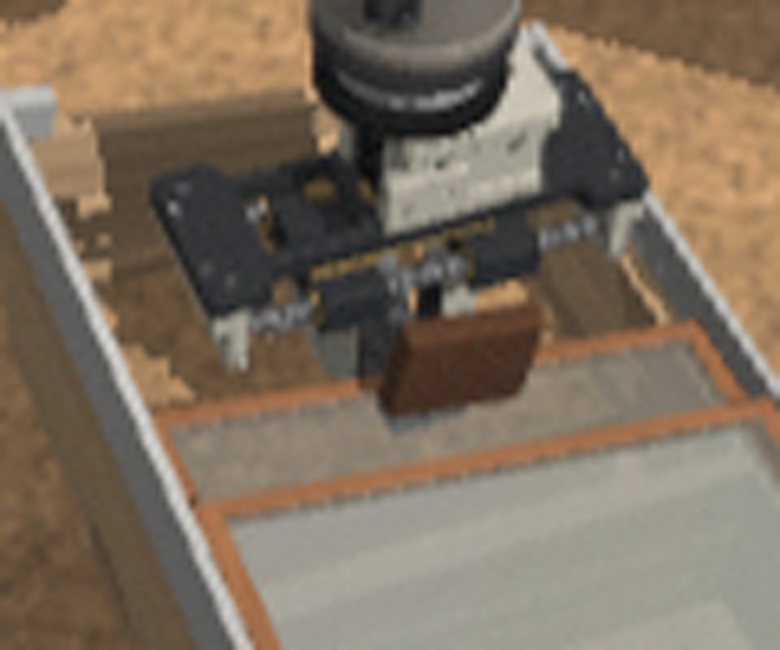

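```bash
python3 -m handwheel '[[[0,-5,0],[0,0,0]],[[0,0,0],[0,0,0]],[[0,0,5],[0,0,0]],[[0,0,5],[0,0,0]],[[0,0,0],[0,0,0]],[[0,0,0],[0,0,0]]]'; python3 -m handwheel '[[[0,0,3],[0,0,0]],[[0,0,2],[0,0,0]],[[0,0,0],[0,0,0]],[[0,0,0],[0,0,0]]]'
```

```text
time: 46.42
ee_pos: [0.5473, 0.0563, 0.0327]
eef_rot: [-0.0, 1.0, -0.001, -0.001]
force: [0.2, -0.1, -2.9]
gripper_width: 0.0336
time: 46.75
ee_pos: [0.5476, 0.0563, 0.0281]
eef_rot: [-0.0, 1.0, -0.001, -0.0]
force: [0.4, 0.2, -2.0]
gripper_width: 0.0335
```

```bash
python3 -m handwheel '[[[0,2,0],[0,0,0]],[[0,2,0],[0,0,0]],[[0,2,0],[0,0,0]],[[0,2,0],[0,0,0]],[[0,2,0],[0,0,0]],[[0,2,0],[0,0,0]],[[0,2,0],[0,0,0]],[[0,0,0],[0,0,0]],[[0,0,0],[0,0,0]]]'; python3 -m handwheel '[[[0,0,3],[0,0,0]],[[0,0,3],[0,0,0]],[[0,0,0],[0,0,0]]]'; python3 -m handwheel '[[[0,0,2],[0,0,0]],[[0,0,2],[0,0,0]],[[0,0,0],[0,0,0]]]'
python3 - <<'E'
from h import *
s,p,R=state(); print(p.round(4),s['force'])
im=vision.grab_frame("wrist"); crop("wrist",160,120,400,350,3,"zb_w.png",im)
E
```

```text
time: 47.5
ee_pos: [0.5477, 0.042, 0.0283]
eef_rot: [0.0, 1.0, -0.001, 0.0]
force: [0.1, 0.3, -3.1]
gripper_width: 0.0335
time: 47.75
ee_pos: [0.5471, 0.0422, 0.0214]
eef_rot: [-0.0, 1.0, -0.001, -0.001]
force: [0.5, -0.3, -3.0]
gripper_width: 0.0338
time: 48.0
ee_pos: [0.5474, 0.0423, 0.0177]
eef_rot: [-0.0, 1.0, -0.001, -0.0]
force: [-1.0, 0.4, -3.1]
gripper_width: 0.0341
[0.5474 0.0423 0.0177] [-0.97945538  0.38774966 -3.11606377]
```

View pics/zb_w.png

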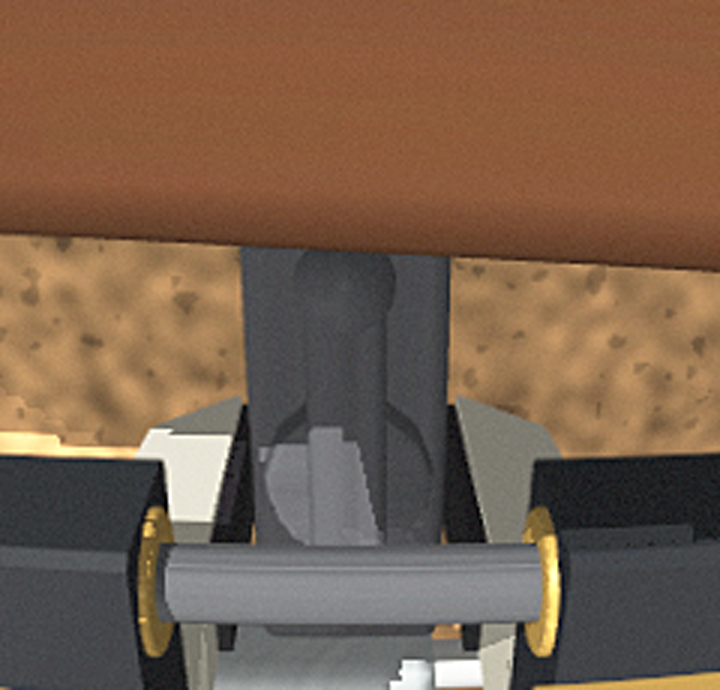

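```bash
python3 -m handwheel '[[[0,0,2],[0,0,0]],[[0,0,1],[0,0,0]],[[0,0,0],[0,0,0]]]'; python3 -m handwheel '[[[0,0,1],[0,0,0]],[[0,0,0],[0,0,0]]]'
```

```text
time: 48.3
ee_pos: [0.5475, 0.0423, 0.015]
eef_rot: [-0.0, 1.0, -0.001, -0.0]
force: [0.2, -0.3, -2.0]
gripper_width: 0.0338
time: 48.47
ee_pos: [0.5476, 0.0423, 0.0141]
eef_rot: [-0.0, 1.0, -0.001, -0.0]
force: [0.1, 0.0, -2.4]
gripper_width: 0.0337
```

Within about a millimetre of the cork. Release with a small opening, rise, and inspect.

```bash
python3 -m handwheel '[[[0,0,0],[0,0,0]],[[0,0,0],[0,0,0]],[[0,0,0],[0,0,0]],[[0,0,-5],[0,0,0]],[[0,0,-10],[0,0,0]],[[0,0,-20],[0,0,0]],[[0,0,-30],[0,0,0]],[[0,0,-40],[0,0,0]],[[0,0,-40],[0,0,0]],[[0,0,-40],[0,0,0]],[[0,38,-40],[0,0,0]],[[0,38,-10],[0,0,0]]]' 55; python3 -m handwheel '[[[0,0,0],[0,0,0]],[[0,0,0],[0,0,0]]]'
python3 - <<'E'
from h import *
im=vision.grab_frame("side"); crop("side",230,170,370,300,5.5,"zc_s.png",im)
s,p,R=state(); print(p.round(4)); np.save("zc_T.npy",vision.camera_model("wrist")["T"])
im=vision.grab_frame("wrist"); cv2.imwrite("pics/zc_w.png",im[:,:,::-1]); crop("wrist",130,40,430,240,2.6,"zc_w2.png",im)
E
```

```text
time: 49.47
ee_pos: [0.5495, -0.0232, 0.2466]
eef_rot: [0.0, 1.0, 0.001, 0.005]
force: [1.6, 0.2, -0.9]
gripper_width: 0.05
time: 49.63
ee_pos: [0.5477, -0.0259, 0.2412]
eef_rot: [0.0, 1.0, -0.002, 0.001]
force: [0.2, -0.1, 0.3]
gripper_width: 0.0501
[ 0.5473 -0.0247  0.24  ]
```

View pics/zc_s.png

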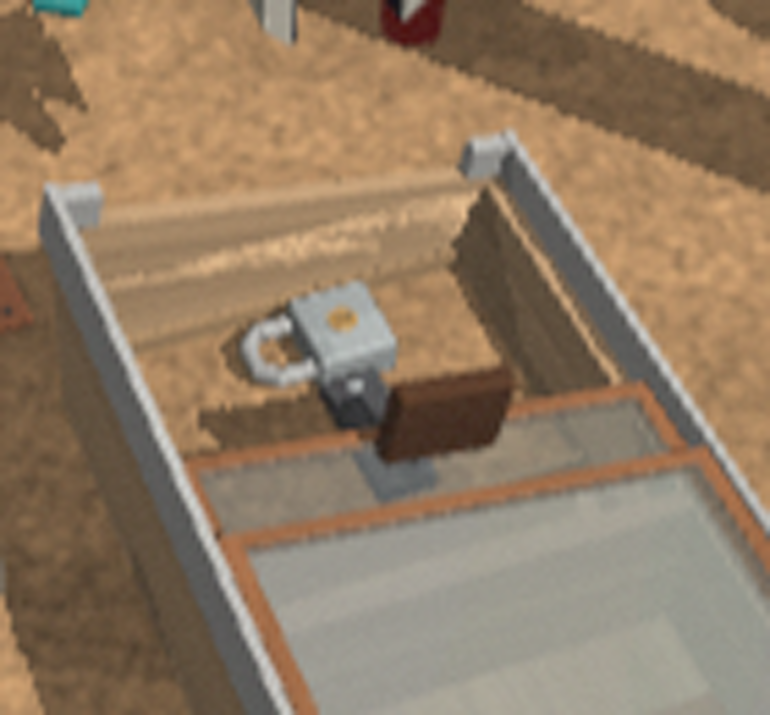

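View pics/zc_w2.png

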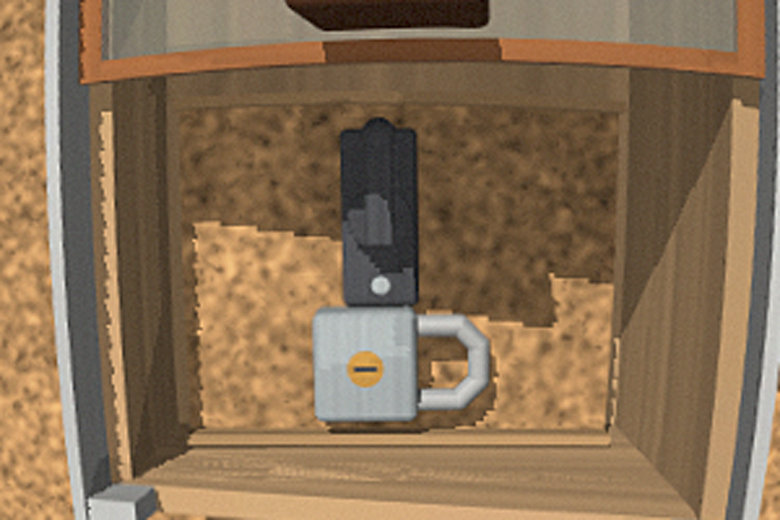

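Both locks lie flat on the cork, padlock clear of its lip, sash lock clear of the other. A numeric check, then shut the inner door.

```bash
python3 - <<'E'
from h import *
M=dict(vision.camera_model("wrist")); M["T"]=np.load("zc_T.npy")
g=lambda u,v,z:onz("wrist",130+u/2.6,40+v/2.6,z,M)
c=(g(180,300,.047)+g(622,300,.047))/2; ly=(g(400,106,.047)[1]+g(400,432,.047)[1])/2
for n,u,v,z in(("padlock",365,364,.071),("sash plate",380,217,.058)): q=g(u,v,z); print(n,((q[0]-c[0])*1000).round(1),((q[1]-ly)*1000).round(1))
E
python3 -m handwheel '[[[0,-20,0],[0,0,0]],[[0,-35,0],[0,0,0]],[[0,-35,0],[0,0,0]],[[0,-35,0],[0,0,0]],[[0,-22,0],[0,0,0]],[[0,0,0],[0,0,-0.12]],[[0,0,0],[0,0,-0.12]],[[0,0,0],[0,0,-0.12]],[[0,0,0],[0,0,-0.12]],[[0,0,0],[0,0,-0.12]],[[0,0,0],[0,0,-0.12]],[[0,0,0],[0,0,-0.12]]]' 32; python3 -m handwheel '[[[0,0,0],[0,0,-0.12]],[[0,0,0],[0,0,-0.12]],[[0,0,0],[0,0,-0.12]],[[0,0,0],[0,0,-0.12]],[[0,0,0],[0,0,-0.12]],[[0,0,0],[0,0,-0.12]],[[0,0,0],[0,0,0]],[[0,0,0],[0,0,0]]]'
```

```text
padlock -17.0 -37.8
sash plate -10.2 25.6
time: 50.73
ee_pos: [0.5468, 0.124, 0.2386]
eef_rot: [-0.001, 0.912, 0.411, -0.001]
force: [-0.5, 0.7, -0.1]
gripper_width: 0.0292
time: 51.4
ee_pos: [0.5472, 0.1236, 0.2388]
eef_rot: [-0.001, 0.712, 0.702, -0.0]
force: [0.2, 0.6, -0.7]
gripper_width: 0.0294
```

```bash
python3 -m handwheel '[[[-1,0,15],[0,0,0]],[[0,0,20],[0,0,0]],[[0,0,20],[0,0,0]],[[0,0,12],[0,0,0]],[[0,0,0],[0,0,0]],[[0,0,0],[0,0,0]]]'; python3 -m handwheel '[[[0,0,10],[0,0,0]],[[0,0,12],[0,0,0]],[[0,0,12],[0,0,0]],[[0,0,10],[0,0,0]],[[0,0,5],[0,0,0]],[[0,0,0],[0,0,0]]]'; python3 -m handwheel '[[[0,0,0],[0,0,0]],[[0,0,0],[0,0,0]],[[0,0,0],[0,0,0]],[[0,0,0],[0,0,0]]]' 0
```

```text
time: 51.9
ee_pos: [0.5473, 0.1219, 0.1721]
eef_rot: [-0.001, 0.712, 0.702, -0.001]
force: [0.3, 0.6, -0.6]
gripper_width: 0.0294
time: 52.4
ee_pos: [0.5473, 0.1216, 0.1225]
eef_rot: [-0.001, 0.712, 0.702, -0.001]
force: [0.2, -0.3, -0.3]
gripper_width: 0.0294
time: 52.73
ee_pos: [0.5484, 0.1217, 0.1242]
eef_rot: [0.0, 0.711, 0.703, 0.001]
force: [0.4, 0.6, 1.8]
gripper_width: 0.0136
```

Gripped; slide −y to about −0.0425.

```bash
python3 -m handwheel '[[[-6,0,0],[0,0,0]],[[-12,0,0],[0,0,0]],[[-15,0,0],[0,0,0]],[[-15,0,0],[0,0,0]],[[-15,0,0],[0,0,0]],[[-15,0,0],[0,0,0]],[[-15,0,0],[0,0,0]],[[-15,0,0],[0,0,0]],[[-15,0,0],[0,0,0]],[[-15,0,0],[0,0,0]],[[-12,0,0],[0,0,0]],[[-6,0,0],[0,0,0]]]'; python3 -m handwheel '[[[-3,0,0],[0,0,0]],[[-3,0,0],[0,0,0]],[[-2,0,0],[0,0,0]],[[0,0,0],[0,0,0]]]'; python3 -m handwheel '[[[-2,0,0],[0,0,0]],[[0,0,0],[0,0,0]],[[0,0,0],[0,0,0]]]'
```

```text
time: 53.73
ee_pos: [0.5475, -0.0366, 0.1242]
eef_rot: [0.002, 0.712, 0.702, 0.001]
force: [6.2, 1.7, 1.1]
gripper_width: 0.0138
time: 54.07
ee_pos: [0.5475, -0.0425, 0.1242]
eef_rot: [0.001, 0.712, 0.702, 0.002]
force: [7.1, 5.7, 0.1]
gripper_width: 0.0137
time: 54.32
ee_pos: [0.5475, -0.0425, 0.1242]
eef_rot: [0.0, 0.712, 0.703, 0.003]
force: [8.0, 12.8, 0.6]
gripper_width: 0.0137
```

The door is on its stop. Release, rise, and check.

```bash
python3 -m handwheel '[[[2,0,0],[0,0,0]],[[0,0,0],[0,0,0]]]'; python3 -m handwheel '[[[0,0,0],[0,0,0]],[[0,0,0],[0,0,0]],[[0,0,0],[0,0,0]],[[0,0,-10],[0,0,0]],[[0,0,-25],[0,0,0]],[[0,0,-35],[0,0,0]],[[0,0,-40],[0,0,0]],[[-20,-10,-40],[0,0,0]],[[-35,-15,0],[0,0,0]],[[-35,-15,0],[0,0,0]],[[-35,-15,0],[0,0,0]],[[-35,-15,0],[0,0,0]]]' 45; python3 -m handwheel '[[[-35,-10,0],[0,0,0]],[[-35,-10,0],[0,0,0]],[[-20,0,0],[0,0,0]],[[0,0,0],[0,0,0]],[[0,0,0],[0,0,0]]]'
python3 - <<'E'
from h import *
im=vision.grab_frame("top"); cv2.imwrite("pics/zz_t.png",im[:,:,::-1]); crop("top",70,140,310,290,3.3,"zz_t2.png",im)
im=vision.grab_frame("side"); crop("side",200,170,430,400,2.6,"zz_s.png",im)
print(ctrl.sense()['ee_pos'],ctrl.sense()['force'])
E
```

```text
time: 54.48
ee_pos: [0.5475, -0.0426, 0.1242]
eef_rot: [0.002, 0.712, 0.703, 0.002]
force: [5.8, 3.8, 0.2]
gripper_width: 0.0141
time: 55.48
ee_pos: [0.4734, -0.2011, 0.2709]
eef_rot: [0.0, 0.711, 0.703, 0.0]
force: [1.0, -0.5, 0.1]
gripper_width: 0.0413
time: 55.9
ee_pos: [0.4529, -0.2903, 0.27]
eef_rot: [-0.0, 0.712, 0.702, 0.0]
force: [0.9, 0.5, 0.6]
gripper_width: 0.0419
[ 0.45348179 -0.28866123  0.27009662] [ 0.357012    0.37786084 -0.55398759]
```

View pics/zz_t2.png

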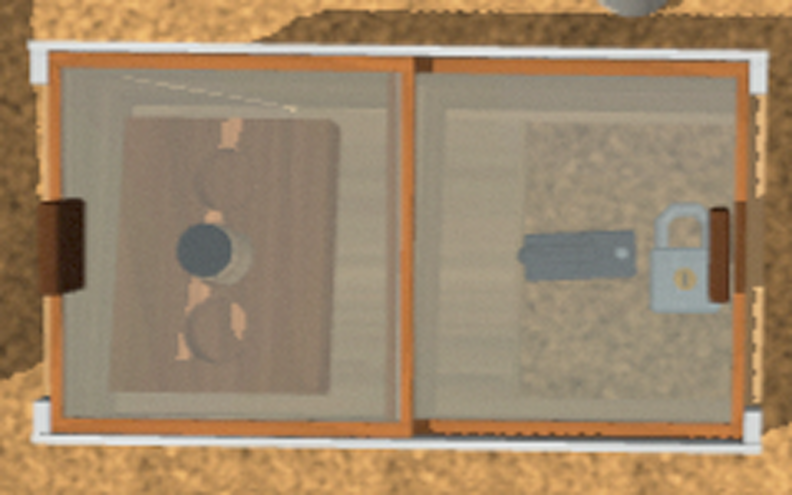

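View pics/zz_s.png

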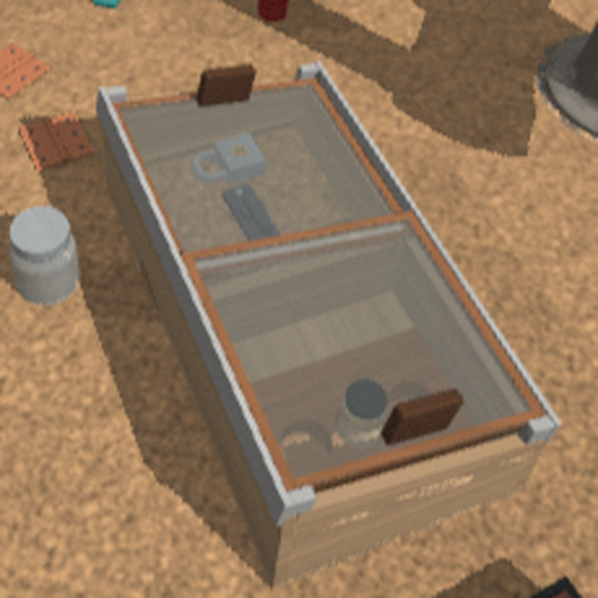

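View pics/zz_t.png

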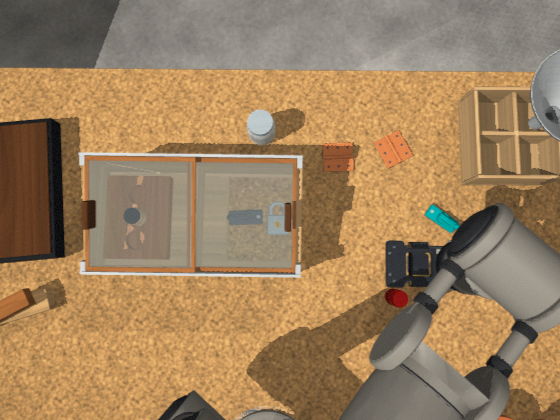

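```bash
python3 - <<'E'
from h import *
print("side z.094",onz("side",200+366/2.6,170+400/2.6,.094).round(4),"z.099",onz("side",200+366/2.6,170+400/2.6,.099).round(4),"top",onz("top",70+204/3.3,140+250/3.3,.094).round(4))
ctrl.finish_job()
E
```

```text
side z.094 [0.5587 0.3193 0.094 ] z.099 [0.5606 0.3215 0.099 ] top [0.5546 0.3095 0.094 ]
the job is handed in; nothing more can be done
```

The job is handed in at about 56 s with everything put away. One door stop, the padlock and the sash lock were on the bench:
- **Door stop:** in the middle bore of the rack.
- **Locks:** flat on the cork-topped block in the other bay.
- **Doors:** both closed onto their end stops, at 10–13 N when they met them.

**Last checks:**
- **Stop:** it went down into the bore without contact and was released about 2 mm above the bottom. It stands upright in the later pictures.
- **Locks:** measured from the block's centre, the padlock is at about (−17, −38) mm and the sash lock at (−10, +26) mm. I nudged the padlock a little to make room for the sash lock.
- **Left alone:** the hinges and jar are at the same pixels as at the start. The arm ended clear of everything.

**What disagreed:**
- **Fingertips:** they sit about 37 mm above the reported TCP. My first pinch on the outer pull closed on air, and I corrected for this afterwards.
- **Cameras:** the top camera reads about 6–9 mm lower in y than the side and wrist cameras. My final readings of the stop's position therefore differ: side (0.559, 0.319), top (0.555, 0.310), against the bore at about (0.557, 0.315). They fall either side of the bore, but they do not pin down the 7 mm tolerance or the full seating depth. For those I relied on the descent depth and how it looks.

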